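# Clip a batch of cut tubes into a cam fixture and scrap the short ones

## Task

Swing the fixture's cam lever fully open, then snap every full-length tube fully home into a spring-clip station of its own and drop every tube that was cut too short into the scrap crate. When the long tubes are loaded, turn the cam lever just far enough that the push bar takes up the end gap and closes the tubes against the end stop, without pushing the stop out of its setting. Leave the jar, the sanding block and the glue bottle alone.

Things in the scene. Friction and masses are not known exactly. Their poses are not given: they have to be found in the camera images.
- fixture: Clamping fixture fixed to the bench: plywood board 190 mm (own x) by 260 mm (y = -140 to +120 mm), 16 mm thick; origin on the bench top, own x points to the robot. Three clip stations at x = -65, 0, +65 mm, each for one tube parallel to own y: two C-shaped steel spring clips 12 mm wide at y = -40 and +40 mm, open at the top; 68 mm between them are free for fingers. A seated tube's underside is 20 mm above the board.
- station1 (a point): Clip station at fixture x = -65 mm (farthest from the robot): point midway between its two clips, on the axis of a seated tube, 50 mm above the bench; axes as fixture. Clip throat 22 mm wide at 60 mm height, flared mouth 35 mm wide, lips 69 mm up. A level tube pushed straight down (about 8 to 16 N for the pair) snaps home; it can still slide lengthways.
- station2 (a point): Clip station at fixture x = 0 (middle): point midway between its two clips, on the axis of a seated tube, 50 mm above the bench; axes as fixture. Clip throat 22 mm wide at 60 mm height, flared mouth 35 mm wide, lips 69 mm up. A level tube pushed straight down (about 8 to 16 N for the pair) snaps home; it can still slide lengthways.
- station3 (a point): Clip station at fixture x = +65 mm (nearest the robot): point midway between its two clips, on the axis of a seated tube, 50 mm above the bench; axes as fixture. Clip throat 22 mm wide at 60 mm height, flared mouth 35 mm wide, lips 69 mm up. A level tube pushed straight down (about 8 to 16 N for the pair) snaps home; it can still slide lengthways.
- stop_face (a point): Middle of the end stop's face, at 50 mm height, facing fixture -y; axes as fixture. Aluminium plate 188 mm wide, 22 to 66 mm above the bench, across the +y ends of all stations. Set by hand at fixture y = +67 to +74 mm and held only by friction: more than about 40 N pushes it out of its setting.
- bar_face (a point): Middle of the push bar's face, at 50 mm height, facing fixture +y; axes as fixture. A plate like the stop, across the stations' -y ends. The cam drives it both ways: fixture y = -73 mm + 8.73 mm x cam_lever (rad). A 130 mm tube fits in only with the lever open; the gap is just taken up when bar and stop faces are 130 mm apart.
- cam_lever (a joint): Eccentric cam lever, rad: 0 = fully open (bar drawn back), grows anticlockwise from above to 2.3 as the bar advances; starts closed, 2.15 to 2.28. Needs about 1.5 N at the knob; stays where left. In the fixture's frame the lever points from the pivot at -156 deg + joint value from the x axis: open away from the robot, closed towards it.
- lever_knob (a point): Centre of the black upright knob at the end of the lever, 85 mm from the pivot, 82 mm above the bench. Knob 24 mm diameter, from 62 to 100 mm above the bench, revolves freely on its pin; the lever arm below it is 16 mm wide, its top 62 mm above the bench.
- lever_pivot (a point): Pivot of the cam lever, vertical axis, at fixture (0, -102 mm); 60 mm above the bench.
- long_1: Full-length aluminium tube, 28 mm diameter, 130 mm long, open ends, about 90 g. Origin in the middle of the tube on its axis; own x axis = tube axis (its roll about x means nothing). May be absent (None).
- long_2: Full-length aluminium tube, 28 mm diameter, 130 mm long, open ends, about 90 g. Origin in the middle of the tube on its axis; own x axis = tube axis (its roll about x means nothing). May be absent (None).
- long_3: Full-length aluminium tube, 28 mm diameter, 130 mm long, open ends, about 90 g. Origin in the middle of the tube on its axis; own x axis = tube axis (its roll about x means nothing). May be absent (None).
- short_1: Reject: aluminium tube cut too short, 28 mm diameter, only 85 mm long, otherwise like the long ones, about 60 g. Origin in the middle of the tube on its axis; own x axis = tube axis. May be absent (None).
- short_2: Reject: aluminium tube cut too short, 28 mm diameter, only 85 mm long, otherwise like the long ones, about 60 g. Origin in the middle of the tube on its axis; own x axis = tube axis. May be absent (None).
- short_3: Reject: aluminium tube cut too short, 28 mm diameter, only 85 mm long, otherwise like the long ones, about 60 g. Origin in the middle of the tube on its axis; own x axis = tube axis. May be absent (None).
- scrap_crate: Open slatted wooden crate for scrap, 165 mm (own x) by 125 mm (own y) by 60 mm high, walls 6 mm, loose, about 0.6 kg. Origin at the centre of its underside.
- screw_jar: Bystander: glass jar of screws with red lid, 68 mm diameter, 95 mm high; leave alone. Origin at the centre of its underside.
- sanding_block: Bystander: brown sanding block 64 x 112 x 28 mm; leave alone. Origin at the centre of its underside.
- glue_bottle: Bystander: yellow glue bottle with red cap, 54 mm diameter, 160 mm high; leave alone. Origin at the centre of its underside.

How it is judged:
On the way, in this order (a step that is already met when the one before it is completed fails the run):
1. the cam lever is swung fully open (below 0.15 rad) (value of joint cam_lever below 0.15 rad), for 0.2 s.
2. every full-length tube is snapped home in a clip station while the lever is still open (z of long_1 in the frame of fixture between 0.046 and 0.0535 m and angle between the x axis of each of long_1, long_2, long_3 and the y axis of fixture, either way round below 0.07 rad and y of long_1 in the frame of fixture between -0.03 and 0.035 m and (x of long_1 in the frame of fixture between -0.069 and -0.061 m or x of long_1 in the frame of fixture between -0.004 and 0.004 m or x of long_1 in the frame of fixture between 0.061 and 0.069 m) and z of long_2 in the frame of fixture between 0.046 and 0.0535 m and y of long_2 in the frame of fixture between -0.03 and 0.035 m and (x of long_2 in the frame of fixture between -0.069 and -0.061 m or x of long_2 in the frame of fixture between -0.004 and 0.004 m or x of long_2 in the frame of fixture between 0.061 and 0.069 m) and z of long_3 in the frame of fixture between 0.046 and 0.0535 m and y of long_3 in the frame of fixture between -0.03 and 0.035 m and (x of long_3 in the frame of fixture between -0.069 and -0.061 m or x of long_3 in the frame of fixture between -0.004 and 0.004 m or x of long_3 in the frame of fixture between 0.061 and 0.069 m) and value of joint cam_lever below 1 rad), for 0.2 s.
At the end, for the whole second after the job is handed in: Every long tube is home in a clip station of its own (axis 46 to 53.5 mm up, within 4 mm and 0.07 rad of the centre line), every short tube at rest in the upright crate, push bar at most 132.5 mm from the stop (end play at most 2.5 mm) (z of long_1 in the frame of fixture between 0.046 and 0.0535 m and angle between the x axis of each of long_1, long_2, long_3 and the y axis of fixture, either way round below 0.07 rad and y of long_1 in the frame of fixture between -0.03 and 0.035 m and (x of long_1 in the frame of fixture between -0.069 and -0.061 m or x of long_1 in the frame of fixture between -0.004 and 0.004 m or x of long_1 in the frame of fixture between 0.061 and 0.069 m) and z of long_2 in the frame of fixture between 0.046 and 0.0535 m and y of long_2 in the frame of fixture between -0.03 and 0.035 m and (x of long_2 in the frame of fixture between -0.069 and -0.061 m or x of long_2 in the frame of fixture between -0.004 and 0.004 m or x of long_2 in the frame of fixture between 0.061 and 0.069 m) and z of long_3 in the frame of fixture between 0.046 and 0.0535 m and y of long_3 in the frame of fixture between -0.03 and 0.035 m and (x of long_3 in the frame of fixture between -0.069 and -0.061 m or x of long_3 in the frame of fixture between -0.004 and 0.004 m or x of long_3 in the frame of fixture between 0.061 and 0.069 m) and x of short_1 in the frame of scrap_crate between -0.08 and 0.08 m and y of short_1 in the frame of scrap_crate between -0.06 and 0.06 m and z of short_1 in the frame of scrap_crate between 0 and 0.075 m and linear speed of each of short_1, short_2, short_3, scrap_crate below 0.03 m/s and x of short_2 in the frame of scrap_crate between -0.08 and 0.08 m and y of short_2 in the frame of scrap_crate between -0.06 and 0.06 m and z of short_2 in the frame of scrap_crate between 0 and 0.075 m and x of short_3 in the frame of scrap_crate between -0.08 and 0.08 m and y of short_3 in the frame of scrap_crate between -0.06 and 0.06 m and z of short_3 in the frame of scrap_crate between 0 and 0.075 m and y of bar_face in the frame of stop_face between -0.1325 and -0.125 m and angle between scrap_crate's own z axis and vertical below 0.15 rad); the robot touches nothing.
It fails at once if the end stop is pushed more than 3 mm out of its setting (distance of stop_face from where it was at the start of the episode above 0.003 m).
It fails at once if the screw jar is moved more than 3 cm (distance of screw_jar from where it was at the start of the episode above 0.03 m).
It fails at once if the sanding block is moved more than 3 cm (distance of sanding_block from where it was at the start of the episode above 0.03 m).
It fails at once if the glue bottle is moved more than 3 cm (distance of glue_bottle from where it was at the start of the episode above 0.03 m).
Of long_1, long_2, long_3 only 2 to 3 are there at a start; the rules pass over those that are not, and their reading is None.
Of short_1, short_2, short_3 only 2 to 3 are there at a start; the rules pass over those that are not, and their reading is None.
At some moment in a run one of scrap_crate may be knocked a few centimetres aside while the robot is not near it.
Once in a run the grip may slacken for a moment while it holds something.
It also fails if it takes over 208 s, if anything falls off the work surface, if the arm or the gripper's body presses on something with over 40 N, if the wrist force passes 120 N, or if a joint passes its speed limit or range.

## Robot

A 7-joint arm with a two-finger parallel gripper is mounted at the origin on a cart in front of the work surface, level with it; the furniture and walls round the work are solid. World frame = base frame: x ahead of the robot, y to its left, z up, the work surface at z = 0. Lengths are in m, angles in rad, forces in N, time in s.
With the tool pointing down it reaches from about 0.425 to 0.925 m from the base axis. Payload 6.8 kg.
Tool frame: the origin (TCP) lies on the centre line of the jaws, within the pads' length; the fingertips stand 19 mm ahead of it and the grasp point (between the pads) is the TCP; z points along the fingers, y is the line along which they close (so a half turn about z gives the same grasp; the last joint's range is limited). The gripper opens to 85 mm and grips with 20 to 120 N. Pads are 22 mm wide; open, the fingers measure 114 mm over their backs; the gripper's body (76 mm by 85 mm) begins 54 mm behind the grasp point. The pads swing forward as they close: fully open they stand 13 mm farther back than shut.
Start: joints at [1, 0.477, 0.022, 1.555, -0.011, 1.109, -0.083], TCP at [0.301, -0.604, 0.25] pointing down, gripper open.
Joint ranges: [-2.96, 2.96], [-0.34, 2.1], [-1.41, 1.46], [0.24, 2.44], [-1.37, 4.51], [0.17, 1.92], [-2.96, 2.96]. Speed limits (rad/s): [2.39, 2.39, 3.14, 3.14, 3.14, 3.14, 3.14].

## Interface

Orientations are given as a unit quaternion [w, x, y, z].
In Python, from bench import state, read_camera, sign_off gives the robot as it stands.
- The arm moves only by the shell command python3 -m handwheel 'ROWS'. ROWS is a JSON object of lists of equal length, an entry for each row: "claw": the closure in counts, from 0 (fully open) to 255 (shut); "offset": the shift along the tool's x, y, z in cm, a list of three; "spin": the turn about the tool's z in rad. In form: {"claw": [claw, ...], "offset": [[x, y, z], ...], "spin": [spin, ...]}. A call has 1 to 12 rows; each row shifts and turns the commanded pose from where the row before left it, along the tool's axes as they then stand; what a row does not reach is not made up. A row lasts 1/10 s, in which the tool goes at most 50 mm and 8.59 degrees, less where a joint would pass 70% of its speed; a pose out of reach is approached as far as the arm can. A call with a gripper value outside its range is refused whole. The fingers move at their own pace and stop on an object; the grip force is fixed at half the most. Time passes only in rows, so rows that do not move let the fingers close. It gives the time, the measured TCP pose, the force, the opening and the grip force at its end, in the units of the state.
- state(): the state, without advancing time (a new reading comes with each control period).
- read_camera(name): name is "side" or "top" or "wrist"; returns a dict with "pixels" (384x512x3 uint8, red, green, blue), "depth" (384x512 float32, m along the optical axis (not along the pixel's ray), 0 where there is no reading), "K" (3x3 intrinsics, pixels), "rvec" (rotation vector, rad) and "tvec" (3), from world to camera coordinates, as OpenCV has them. Camera axes: x right, y down, z forward; pixel columns grow to the right and rows downward; lengths in m; the calibration is good to about 2 mm. A picture is of the moment at which its call begins.
- sign_off(): hands the job in; it is judged then, once.
The state is a dict: "time": time; "joint_positions": joint angles; "joint_velocities": joint speeds; "effort": joint torques, N m; "tool_pos": TCP position; "orientation": TCP orientation; "force": force on the tool from outside, world axes, zero at the start; "moment": the same for the moment, N m; "width": opening from 0.0 (shut) to 1.0 (fully open); "finger_force": force on a finger pad.
Only numpy, scipy, OpenCV 4.12 (cv2) and the standard library are available. Lean on these libraries where they do the work, as an engineer would, in place of code of your own. Each camera call takes 0.05 s, during which the arm holds its last target. There are 200 camera calls.

## Working session

There is one attempt and no reset: what is moved stays moved. The work goes in short steps, Python scripts to look and compute and a shell command to move; the robot and the scene stay as the last step left them, time stands still between calls to the robot, and variables do not carry over. Pictures are saved under pics/ and viewed, at most 14 in all, crops included, and the job is handed in when it is done.

```bash
mkdir -p pics; cat > h.py <<'E'
import numpy as np, cv2
from bench import state, read_camera, sign_off
from scipy.spatial.transform import Rotation as Ro
def cam(n, save=None):
    c=read_camera(n); c['R']=cv2.Rodrigues(np.array(c['rvec'],float))[0]; c['t']=np.array(c['tvec'],float).reshape(3); c['K']=np.array(c['K'])
    if save: cv2.imwrite('pics/'+save, c['pixels'][:,:,::-1])
    return c
def cloud(c):
    d=c['depth']; h,w=d.shape; u,v=np.meshgrid(np.arange(w),np.arange(h)); K=c['K']
    p=np.stack([(u-K[0,2])/K[0,0]*d,(v-K[1,2])/K[1,1]*d,d],-1)
    P=(p-c['t'])@c['R']; P[d==0]=np.nan; return P
def ray(c,u,v,z):
    r=c['R'].T@np.linalg.inv(c['K'])@np.array([u,v,1.]); o=-c['R'].T@c['t']; return o+r*(z-o[2])/r[2]
def st():
    s=state(); R=Ro.from_quat(np.roll(s['orientation'],-1)).as_matrix()
    print('t',round(s['time'],2),'pos',np.round(s['tool_pos'],4),'toolx',np.round(R[:,0],3),'tooly',np.round(R[:,1],3),'F',np.round(s['force'],1),'w',round(s['width'],3),'ff',s['finger_force'])
    return s,R
E
python3 - <<'E'
from h import *
st()
for n in ('top','side'):
    c=cam(n,n+'1.png'); print(n,-c['R'].T@c['t'],c['R'][2])
    np.savez('/tmp/'+n,**{k:c[k] for k in('pixels','depth','K','R','t')})
E
```

```text
t 0.0 pos [ 0.3011 -0.6035  0.2493] toolx [ 0.895  0.447 -0.   ] tooly [ 0.447 -0.895 -0.002] F [-0.8 -0.   0. ] w 1.0 ff 0.0
top [-0.07265919  0.22313437  1.42402637] [ 0.39525883 -0.15974091 -0.90457355]
side [ 0.09290089 -1.11378293  1.03882497] [ 0.2748332   0.71548546 -0.64229843]
```

View pics/top1.png

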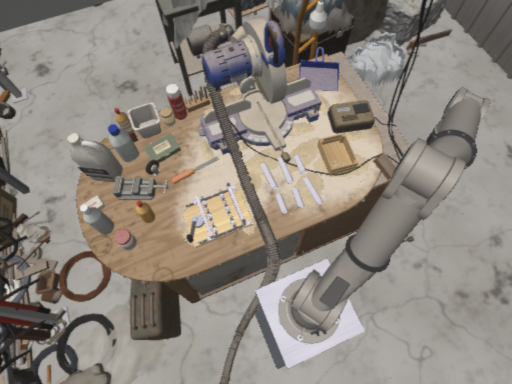

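View pics/side1.png

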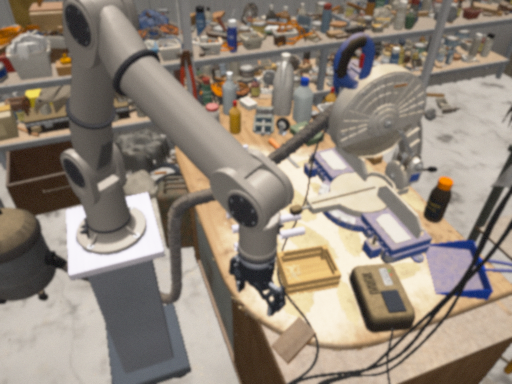

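The top view shows the fixture at about (218,214), its lever knob near (192,235), tubes around (290,185), the crate at (338,155), and the jar (122,238) and glue bottle (144,212). In the side view the gripper hides most of the tubes. I'll enlarge the work area and get coordinates.

```bash
python3 - <<'E'
from h import *
c=dict(np.load('/tmp/top.npz'))
im=c['pixels'][130:260,170:370][:,:,::-1]
im=cv2.resize(im,None,fx=4,fy=4,interpolation=cv2.INTER_CUBIC)
cv2.imwrite('pics/crop1.png',im)
P=cloud(c)
for n,(u,v) in dict(fix=(218,214),crate=(338,155),hose1=(262,210),hose2=(240,160),hose3=(270,240),knob=(192,235),saw=(262,145),jar=(122,238),glue=(144,212),base=(310,100)).items(): print(n,np.round(P[v,u],3))
# white-ish tubes by height & brightness
hsv=cv2.cvtColor(c['pixels'],cv2.COLOR_RGB2HSV)
m=((hsv[...,1]<50)&(hsv[...,2]>165)&(P[...,2]>0.005)&(P[...,2]<0.08)).astype(np.uint8)
m[:, :170]=0;m[:,370:]=0;m[:130]=0;m[262:]=0
n,l,s,ce=cv2.connectedComponentsWithStats(m)
for i in range(1,n):
    if s[i,4]<25: continue
    pts=np.argwhere(l==i)[:,::-1].astype(np.float32)
    W=np.array([ray(c,u,v,0.022)[:2] for u,v in pts],np.float32)
    r=cv2.minAreaRect(W*1000); print(s[i,:].tolist(),np.round(ce[i]),np.round(r[0]),np.round(r[1]),round(r[2],1),'z',np.round(np.nanmedian(P[l==i][:,2]),3))
E
```

```text
fix [0.496 0.184 0.013]
crate [ 0.548 -0.423  0.008]
hose1 [0.421 0.012 0.058]
hose2 [0.622 0.023 0.159]
hose3 [0.293 0.033 0.051]
knob [0.433 0.312 0.062]
saw [ 0.734 -0.124  0.014]
jar [0.519 0.564 0.095]
glue [0.582 0.453 0.11 ]
base [ 0.836 -0.416  0.076]
[210, 130, 11, 6, 43] [215. 132.] [882.  54.] [48. 28.] 66.2 z 0.076
[259, 130, 22, 17, 112] [272. 137.] [ 757. -182.] [126.  47.] 16.4 z 0.074
[274, 130, 13, 15, 99] [280. 135.] [ 736. -217.] [52. 79.] 68.8 z 0.072
[248, 134, 19, 8, 99] [257. 138.] [ 775. -117.] [88. 31.] 54.1 z 0.045
[293, 155, 14, 19, 117] [299. 163.] [ 572. -235.] [31. 97.] 83.2 z 0.023
[277, 157, 16, 27, 166] [285. 170.] [ 569. -164.] [ 36. 141.] 81.6 z 0.024
[260, 163, 18, 27, 181] [268. 176.] [571. -83.] [ 38. 143.] 89.8 z 0.024
[302, 177, 21, 28, 193] [312. 190.] [ 434. -230.] [135.  33.] 3.1 z 0.024
[226, 183, 19, 38, 182] [235. 201.] [521.  87.] [ 40. 186.] 88.5 z 0.064
[292, 188, 12, 18, 123] [297. 197.] [ 431. -155.] [30. 87.] 83.4 z 0.025
[275, 193, 12, 20, 126] [281. 202.] [433. -79.] [29. 92.] 83.6 z 0.025
[191, 196, 27, 45, 368] [203. 217.] [504. 256.] [ 86. 211.] 88.9 z 0.057
[246, 220, 6, 6, 25] [248. 222.] [406.  81.] [21. 22.] 67.5 z 0.029
```

View pics/crop1.png

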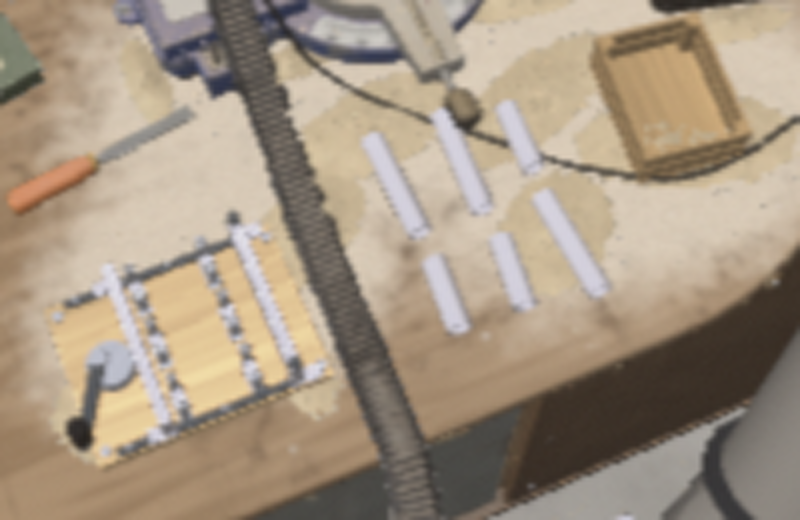

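The enlarged crop shows three long tubes, centred near crop (395,185), (462,165) and (570,243), and three short ones near (518,138), (447,293) and (512,270). The crate is at (672,95), the board corners are about (50,305), (262,228), (330,375) and (97,465), and the knob is at (80,432). A hose runs between the fixture and the tubes.

```bash
cat >> h.py <<'E'
def go(x,y,z,psi=None):
    """print tool-frame offset (cm) at present attitude and spin to reach psi (deg, world heading of tool x)"""
    s,R=st(); d=R.T@(np.array([x,y,z])-s['tool_pos'])*100
    cur=np.degrees(np.arctan2(R[1,0],R[0,0])); print('psi',round(cur,1),'offset cm',np.round(d,2), 'spin', None if psi is None else round(-np.radians((psi-cur+180)%360-180),3))
E
python3 - <<'E'
from h import *
c=dict(np.load('/tmp/top.npz')); P=cloud(c)
q=lambda x,y,z: np.round(ray(c,170+x/4,130+y/4,z)[:2],3)
print('board',[q(*a,0.016) for a in((50,305),(262,228),(330,375),(97,465))])
print('knob',q(80,432,.09),'pivot',q(110,362,.06))
print('crate rim',[q(*a,0.06) for a in((597,40),(695,17),(748,130),(645,172))])
hsv=cv2.cvtColor(c['pixels'],cv2.COLOR_RGB2HSV)
m=((hsv[...,1]<50)&(hsv[...,2]>165)&(P[...,2]>0.005)&(P[...,2]<0.05)).astype(np.uint8)
m[:, :255]=0;m[:,330:]=0;m[:153]=0;m[220:]=0
n,l,s,ce=cv2.connectedComponentsWithStats(m)
for i in range(1,n):
    if s[i,4]<25: continue
    W=np.array([ray(c,u,v,0.022)[:2] for v,u in np.argwhere(l==i)])
    w,V=np.linalg.eigh(np.cov(W.T)); a=V[:,1]*np.sign(V[0,1]); print(np.round(W.mean(0),3),'L',round(np.sqrt(12*w[1]),3),'ang',round(np.degrees(np.arctan2(a[1],a[0])),1))
# hose profile
for v in range(140,250,10):
    r=P[v,225:285]; k=r[:,2]>0.03; print(v,np.round(np.nanmedian(r[k],axis=0),3),np.round(np.nanmax(r[k][:,2]),3)) if k.any() else 0
go(0.45,-0.45,0.32,95)
E
```

```text
board [array([0.589, 0.311]), array([0.582, 0.069]), array([0.396, 0.067]), array([0.402, 0.322])]
knob [0.415 0.321] pivot [0.484 0.272]
crate rim [array([ 0.628, -0.36 ]), array([ 0.61 , -0.476]), array([ 0.458, -0.457]), array([ 0.458, -0.33 ])]
[ 0.574 -0.236] L 0.093 ang -5.6
[ 0.567 -0.162] L 0.132 ang -3.2
[ 0.574 -0.083] L 0.133 ang 0.1
[ 0.433 -0.229] L 0.134 ang 2.7
[ 0.431 -0.156] L 0.085 ang -6.3
[ 0.435 -0.08 ] L 0.089 ang -6.1
140 [ 0.721 -0.115  0.069] 0.214
150 [0.663 0.028 0.171] 0.191
160 [0.624 0.03  0.16 ] 0.168
170 [0.587 0.03  0.139] 0.144
180 [0.55  0.037 0.117] 0.122
190 [0.514 0.041 0.095] 0.101
200 [0.472 0.041 0.075] 0.087
210 [0.435 0.049 0.063] 0.074
220 [0.388 0.045 0.056] 0.079
230 [0.338 0.035 0.051] 0.058
240 [0.295 0.037 0.046] 0.052
t 0.1 pos [ 0.3011 -0.6035  0.2494] toolx [ 0.895  0.446 -0.   ] tooly [ 0.446 -0.895 -0.002] F [-0.  -0.  -0.1] w 0.991 ff 0.0
psi 26.5 offset cm [20.17 -7.1  -7.05] spin -1.195
```

```bash
python3 -m handwheel '{"claw":[0,0,0,0,0],"offset":[[4,-1.4,-1.5],[4,-1.4,-1.5],[4,-1.4,-1.5],[4,-1.4,-1.5],[4,-1.4,-1.5]],"spin":[0,0,0,0,0]}' && python3 -m handwheel '{"claw":[0,0,0,0,0,0,0,0],"offset":[[0,0,0],[0,0,0],[0,0,0],[0,0,0],[0,0,0],[0,0,0],[0,0,0],[0,0,0]],"spin":[-0.14,-0.14,-0.14,-0.14,-0.14,-0.14,-0.14,-0.1]}' && python3 -m handwheel '{"claw":[0,0,0,0,0,0,0,0,0,0,0,0],"offset":[[4.5,0,0],[4.5,0,0],[4.5,0,0],[4.5,0,0],[4.5,0,0],[4.5,0,0],[4.5,0,0],[4.5,0,0],[4.5,0,0],[4.5,0,0],[4.5,0,0],[0,0,0]],"spin":[0,0,0,0,0,0,0,0,0,0,0,0]}'
python3 - <<'E'
from h import *
go(0.47,0.24,0.35,88.5)
c=cam('wrist'); print(-c['R'].T@c['t'],c['R'][2])
E
```

```text
time: 0.6
tool_pos: [0.4499, -0.4505, 0.3255]
orientation: [-0.0, 0.973, 0.229, -0.0]
force: [-0.1, -0.5, -0.5]
width: 0.997
finger_force: 0.0
time: 1.4
tool_pos: [0.4488, -0.4519, 0.3248]
orientation: [-0.001, 0.715, 0.699, -0.0]
force: [0.1, 0.1, 0.4]
width: 0.998
finger_force: 0.0
time: 2.6
tool_pos: [0.4623, 0.0494, 0.3256]
orientation: [-0.001, 0.713, 0.701, 0.001]
force: [0.1, -0.6, 0.2]
width: 1.001
finger_force: 0.0
t 2.6 pos [0.4623 0.0494 0.3256] toolx [0.018 1.    0.002] tooly [ 1.    -0.018  0.001] F [ 0.1 -0.6  0.2] w 1.001 ff 0.0
psi 89.0 offset cm [19.07  0.43 -2.39] spin 0.008
[0.46426585 0.12755971 0.44870054] [-0.0055784  -0.30518952 -0.9522753 ]
```

```bash
python3 -m handwheel '{"claw":[0,0,0,0,0],"offset":[[4,0,-0.5],[4,0,-0.5],[4,0,-0.5],[4,0,-0.5],[0,0,0]],"spin":[0,0,0,0,0]}'
python3 - <<'E'
from h import *
c=cam('wrist','w1.png'); np.savez('/tmp/w1',**{k:c[k] for k in('pixels','depth','K','R','t')})
E
```

```text
time: 3.15
tool_pos: [0.4668, 0.2074, 0.346]
orientation: [-0.001, 0.715, 0.699, 0.001]
force: [-1.0, 0.5, -0.7]
width: 0.996
finger_force: 0.0
```

View pics/w1.png

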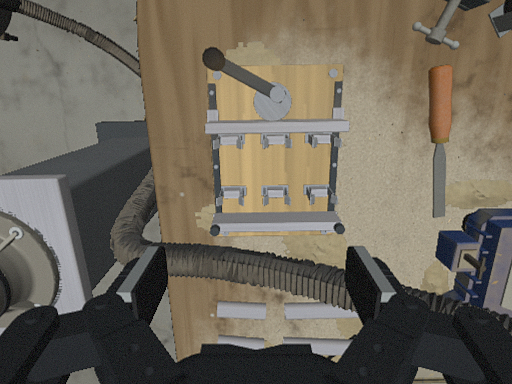

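The wrist view shows the fixture squarely, with the knob at (213,59), the pivot at (272,100), the bar's front edge near row 133 and the stop near row 213. The clip rows are at about rows 141 and 192, in columns 230, 276 and 318.

```bash
python3 - <<'E'
from h import *
c=dict(np.load('/tmp/w1.npz')); P=cloud(c)
q=lambda u,v,z: ray(c,u,v,z)[:2]
print('knob',q(213,59,.1))
hsv=cv2.cvtColor(c['pixels'],cv2.COLOR_RGB2HSV)
k=((hsv[...,2]<60)).astype(np.uint8);k[85:]=0;k[:,:190]=0;k[:,240:]=0
n,l,s,ce=cv2.connectedComponentsWithStats(k);i=1+np.argmax(s[1:,4]);print('knobblob',s[i],ce[i],q(*ce[i],.085), 'z',np.nanmax(P[l==i][:,2]))
# bar+stop faces by depth z>0.055
u0,u1=222,332
for name,(a,b) in dict(bar=(112,140),stop=(205,240)).items():
    Z=P[a:b,u0:u1]; top=(Z[...,2]>0.058)&(Z[...,2]<0.075)
    rows=[]
    for j in range(u1-u0):
        r=np.where(top[:,j])[0]
        if len(r)>2: rows.append((Z[r.min(),j,:2],Z[r.max(),j,:2],np.median(Z[r,j,2])))
    A=np.array([x[0] for x in rows]);B=np.array([x[1] for x in rows]);
    for nm,E in(('hiY',A),('loY',B)):
        p=np.polyfit(E[:,0],E[:,1],1);print(name,nm,'slope deg',np.degrees(np.arctan(p[0])),'Y at x=.49',np.polyval(p,.49),'x',E[:,0].min(),E[:,0].max())
    print(np.median([x[2] for x in rows]))
# clips
for (u,v) in((228,141),(275,141),(319,141),(231,192),(276,192),(317,192)):
    Z=P[v-9:v+10,u-16:u+17].reshape(-1,3);Z=Z[(Z[:,2]>.035)&(Z[:,2]<.08)]; Z=Z[np.isfinite(Z[:,0])]
    print('clip',len(Z),np.round((Z[:,:2].min(0)+Z[:,:2].max(0))/2,4),np.round(Z.min(0),3),np.round(Z.max(0),3))
# board
h=((hsv[...,0]>12)&(hsv[...,0]<28)&(hsv[...,1]>80)&(hsv[...,2]>150)&(P[...,2]<0.03)&(P[...,2]>0.008)).astype(np.uint8)
pts=np.argwhere(h[60:240,190:350])[:,::-1]+[190,60]
W=P[pts[:,1],pts[:,0],:2].astype(np.float32)
r=cv2.minAreaRect(W*1000);print('board',r)
cv2.imwrite('pics/z1.png',cv2.resize(c['pixels'][40:250,185:365][:,:,::-1],None,fx=3,fy=3,interpolation=2)[:600])
E
```

```text
knob [0.42221468 0.31963042]
knobblob [203  47  22  24 236] [211.26694915  56.16949153] [0.41850504 0.32407455] z 0.10181945531352345
bar hiY slope deg -0.33591708702052075 Y at x=.49 0.2464780075521886 x 0.423940112049912 0.5653419573732376
bar loY slope deg -0.41970341961706054 Y at x=.49 0.23167400950008235 x 0.42381282061263603 0.5657071411867565
0.06488383328396588
stop hiY slope deg -1.1029255850960684 Y at x=.49 0.10657078626132178 x 0.41630155141019376 0.5734283824546004
stop loY slope deg -0.21298820878174865 Y at x=.49 0.09313784878876472 x 0.4161412962775385 0.5729144756809387
0.0646844132818927
clip 281 [0.4315 0.2244] [0.41  0.214 0.035] [0.453 0.235 0.071]
clip 229 [0.4929 0.2236] [0.472 0.213 0.035] [0.514 0.234 0.07 ]
clip 166 [0.5581 0.2187] [0.541 0.213 0.035] [0.576 0.225 0.069]
clip 151 [0.4296 0.1402] [0.411 0.135 0.035] [0.448 0.146 0.069]
clip 151 [0.4946 0.1404] [0.476 0.135 0.035] [0.513 0.146 0.069]
clip 171 [0.5584 0.1392] [0.54  0.133 0.035] [0.576 0.145 0.07 ]
board ((494.5040283203125, 189.08050537109375), (259.3632507324219, 188.22413635253906), 89.572509765625)
```

View pics/z1.png

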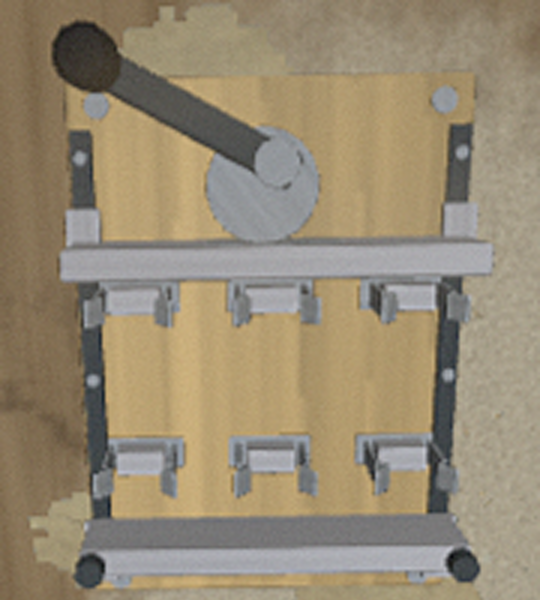

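```bash
python3 -m handwheel '{"claw":[0,0,0,0,0,0,0],"offset":[[3,-1.1,0],[3,-1.1,1.6],[3,-1.1,3.5],[2.4,-1.3,4.5],[0,0,5],[0,0,5],[0,0,0]],"spin":[-0.01,0,0,0,0,0,0]}'
python3 - <<'E'
from h import *
go(0.4205,0.3215,0.088,89.6)
E
```

```text
time: 3.9
tool_pos: [0.422, 0.3106, 0.1453]
orientation: [-0.0, 0.714, 0.7, -0.007]
force: [-1.0, -0.9, 0.1]
width: 0.999
finger_force: 0.0
t 3.9 pos [0.422  0.3106 0.1453] toolx [ 0.02   1.    -0.009] tooly [ 1.   -0.02 -0.01] F [-1.  -0.9  0.1] w 0.999 ff 0.0
psi 88.9 offset cm [ 1.14 -0.12  5.72] spin -0.013
```

```bash
python3 -m handwheel '{"claw":[0,0,0,0,0],"offset":[[1.1,-0.1,0],[0,0,2],[0,0,2],[0,0,1.7],[0,0,0]],"spin":[0,0,0,0,0]}' && python3 -m handwheel '{"claw":[100,200,255,255,255,255,255,255],"offset":[[0,0,0],[0,0,0],[0,0,0],[0,0,0],[0,0,0],[0,0,0],[0,0,0],[0,0,0]],"spin":[0,0,0,0,0,0,0,0]}'
python3 - <<'E'
from h import *
s,R=st()
piv=np.array([0.4950,0.2817]); d=s['tool_pos'][:2]-piv; print(np.hypot(*d),np.degrees(np.arctan2(-d[1],-d[0])))
# arc targets
a0=np.arctan2(d[1],d[0]); r=.085
prev=s['tool_pos'][:2]
for k in range(1,25):
    a=a0-(2.23+.0)*k/24; p=piv+r*np.array([np.cos(a),np.sin(a)]); e=p-prev; prev=p; print([round(float(x),1) for x in (R[:2,:2].T@e*100)],end=',')
E
```

```text
time: 4.4
tool_pos: [0.4249, 0.3279, 0.0959]
orientation: [0.0, 0.714, 0.7, 0.001]
force: [-0.3, -0.2, 0.3]
width: 1.0
finger_force: 0.0
time: 5.2
tool_pos: [0.4235, 0.3282, 0.0955]
orientation: [-0.0, 0.713, 0.701, 0.001]
force: [-2.9, 0.3, 6.4]
width: 0.255
finger_force: 58.5
t 5.2 pos [0.4235 0.3282 0.0955] toolx [0.018 1.    0.001] tooly [ 1.    -0.018  0.   ] F [-2.9  0.3  6.4] w 0.255 ff 58.49111795425415
0.08532145018884862 -33.01409750147648
[0.6, 0.5],[0.6, 0.5],[0.6, 0.6],[0.5, 0.6],[0.4, 0.7],[0.4, 0.7],[0.3, 0.7],[0.2, 0.8],[0.2, 0.8],[0.1, 0.8],[0.0, 0.8],[-0.0, 0.8],[-0.1, 0.8],[-0.2, 0.8],[-0.3, 0.7],[-0.3, 0.7],[-0.4, 0.7],[-0.5, 0.6],[-0.5, 0.6],[-0.6, 0.6],[-0.6, 0.5],[-0.7, 0.4],[-0.7, 0.4],[-0.7, 0.3],
```

```bash
python3 -m handwheel '{"claw":[255,255,255,255,255,255,255,255],"offset":[[0.6,0.5,0],[0.6,0.5,0],[0.6,0.6,0],[0.5,0.6,0],[0.4,0.7,0],[0.4,0.7,0],[0.3,0.7,0],[0.2,0.8,0]],"spin":[0,0,0,0,0,0,0,0]}'
python3 - <<'E'
from h import *
s,R=st()
piv=np.array([0.4950,0.2817]); d=s['tool_pos'][:2]-piv; print(np.hypot(*d),np.degrees(np.arctan2(-d[1],-d[0])))
E
```

```text
time: 6.0
tool_pos: [0.4748, 0.365, 0.0956]
orientation: [-0.001, 0.713, 0.701, 0.001]
force: [-3.1, 4.5, 4.7]
width: 0.253
finger_force: 58.5
t 6.0 pos [0.4748 0.365  0.0956] toolx [0.016 1.    0.003] tooly [ 1.    -0.016  0.   ] F [-3.1  4.5  4.7] w 0.253 ff 58.50758135318756
0.0857236551636376 -76.34569335105789
```

```bash
python3 -m handwheel '{"claw":[255,255,255,255,255,255,255,255,255,255,255,255],"offset":[[0.2,0.8,0],[0.1,0.8,0],[0,0.8,0],[0,0.8,0],[-0.1,0.8,0],[-0.2,0.8,0],[-0.3,0.7,0],[-0.3,0.7,0],[-0.4,0.7,0],[-0.5,0.6,0],[-0.5,0.6,0],[0,0,0]],"spin":[0,0,0,0,0,0,0,0,0,0,0,0]}'
python3 - <<'E'
from h import *
s,R=st()
piv=np.array([0.4950,0.2817]); d=s['tool_pos'][:2]-piv; print(np.hypot(*d),np.degrees(np.arctan2(-d[1],-d[0])))
a=np.radians(-156-.4)
go(piv[0]-.085*np.cos(a),piv[1]-.085*np.sin(a),s['tool_pos'][2])
E
```

```text
time: 7.2
tool_pos: [0.5583, 0.3396, 0.0955]
orientation: [0.001, 0.714, 0.7, 0.001]
force: [1.8, -1.1, 7.5]
width: 0.257
finger_force: 58.8
t 7.2 pos [0.5583 0.3396 0.0955] toolx [ 0.02   1.    -0.001] tooly [ 1.    -0.02   0.002] F [ 1.8 -1.1  7.5] w 0.257 ff 58.79347264766693
0.08578897197036472 -137.51586721317057
t 7.2 pos [0.5583 0.3396 0.0955] toolx [ 0.02   1.    -0.001] tooly [ 1.    -0.02   0.002] F [ 1.8 -1.1  7.5] w 0.257 ff 58.79347264766693
psi 88.8 offset cm [-2.36  1.51  0.01] spin None
```

```bash
python3 -m handwheel '{"claw":[255,255,255,255,255],"offset":[[-0.6,0.5,0],[-0.6,0.4,0],[-0.6,0.3,0],[-0.6,0.3,0],[0,0,0]],"spin":[0,0,0,0,0]}'
python3 - <<'E'
from h import *
s,R=st()
piv=np.array([0.4950,0.2817]); d=s['tool_pos'][:2]-piv; print(np.hypot(*d),np.degrees(np.arctan2(-d[1],-d[0])))
E
```

```text
time: 7.7
tool_pos: [0.5729, 0.3167, 0.0956]
orientation: [0.001, 0.714, 0.7, 0.002]
force: [4.5, 3.4, 4.2]
width: 0.257
finger_force: 59.4
t 7.7 pos [0.5729 0.3167 0.0956] toolx [0.02  1.    0.002] tooly [ 1.    -0.02   0.004] F [4.5 3.4 4.2] w 0.257 ff 59.36113893985748
0.08540893461991453 -155.82420398260635
```

```bash
python3 -m handwheel '{"claw":[255,255,0,0,0,0,0,0],"offset":[[-0.3,0.1,0],[0,0,0],[0,0,0],[0,0,0],[0,0,0],[0,0,-3],[0,0,-4],[0,0,-4]],"spin":[0,0,0,0,0,0,0,0]}' && python3 -m handwheel '{"claw":[0,0,0,0,0,0],"offset":[[-3,-2,-4],[-3,-2,-4],[-3,-2,-4],[-2,-2,-2],[0,0,0],[0,0,0]],"spin":[0,0,0,0,0,0]}'
python3 - <<'E'
from h import *
s,R=st(); c=cam('wrist','w2.png'); np.savez('/tmp/w2',**{k:c[k] for k in('pixels','depth','K','R','t')})
P=cloud(c); k=(P[...,2]>.085)&(P[...,2]<.108)&(P[...,0]>.4)&(P[...,0]<.62)&(P[...,1]>.27)&(P[...,1]<.4); p=P[k][:,:2].mean(0); print('knob',p)
d=p-[.495,.2817]; print(np.degrees(np.arctan2(-d[1],-d[0]))+156.4)
E
```

```text
time: 8.5
tool_pos: [0.5709, 0.3125, 0.2048]
orientation: [-0.0, 0.714, 0.701, -0.002]
force: [0.4, 0.1, -0.2]
width: 1.001
finger_force: 0.0
time: 9.1
tool_pos: [0.4939, 0.2105, 0.3361]
orientation: [0.001, 0.714, 0.7, -0.0]
force: [-0.4, -0.2, -0.5]
width: 1.001
finger_force: 0.0
t 9.1 pos [0.4939 0.2105 0.3361] toolx [ 0.02   1.    -0.001] tooly [ 1.    -0.02   0.001] F [-0.4 -0.2 -0.5] w 1.001 ff 0.0
knob [0.57144199 0.31480705]
-0.18254800743642363
```

View pics/w2.png

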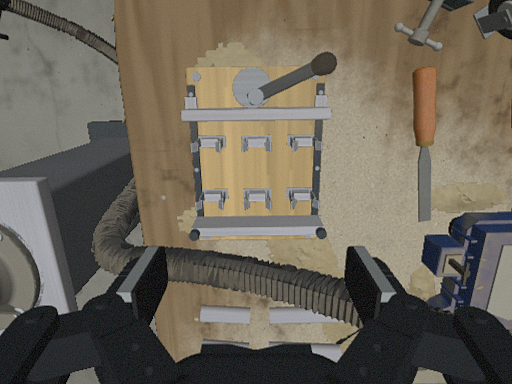

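The lever is fully open, with the knob at pixel (324,63) and the bar drawn back. Next I'll look at the tubes from above.

```bash
python3 -m handwheel '{"claw":[0,0,0,0,0,0,0,0],"offset":[[-4.5,-0.2,0],[-4.5,-0.2,0],[-4.5,-0.2,0],[-4.5,-0.2,0],[-4.5,-0.2,0],[-4.5,-0.2,0],[-4.5,-0.2,0],[-4.5,-0.2,0]],"spin":[0,0,0,0,0,0,0,0]}' && python3 -m handwheel '{"claw":[75,75,75,75,75,75,75,75,75,75,75,75],"offset":[[0,0,0],[0,0,0],[0,0,0],[0,0,0],[0,0,0],[0,0,0],[0,0,0],[0,0,0],[0,0,0],[0,0,0],[0,0,0],[0,0,0]],"spin":[0.141,0.141,0.141,0.141,0.141,0.141,0.141,0.141,0.141,0.141,0.141,0]}'
cat >> h.py <<'E'
def tubes(c,x0=.33,x1=.68,y0=-.32,y1=0.0):
    P=cloud(c); hsv=cv2.cvtColor(c['pixels'],cv2.COLOR_RGB2HSV)
    m=((hsv[...,1]<60)&(P[...,2]>0.012)&(P[...,2]<0.04)&(P[...,0]>x0)&(P[...,0]<x1)&(P[...,1]>y0)&(P[...,1]<y1)).astype(np.uint8)
    n,l,s,ce=cv2.connectedComponentsWithStats(m)
    for i in range(1,n):
        if s[i,4]<300: continue
        W=P[l==i][:,:2]; r=cv2.minAreaRect((W*1000).astype(np.float32))
        b=cv2.boxPoints(r); e=max((b[1]-b[0],b[2]-b[1]),key=np.linalg.norm); a=np.degrees(np.arctan2(e[1],e[0])); a=(a+90)%180-90
        print('px',np.round(ce[i]),'ctr',np.round(r[0],1),'L',round(float(max(r[1])),1),'W',round(float(min(r[1])),1),'ang',round(float(a),1),'n',s[i,4],'ztop',round(float(np.nanpercentile(P[l==i][:,2],90)),4))
E
python3 - <<'E'
from h import *
st(); c=cam('wrist','w3.png'); tubes(c)
E
```

```text
time: 9.95
tool_pos: [0.4712, -0.1495, 0.3345]
orientation: [-0.001, 0.713, 0.701, -0.0]
force: [1.3, -0.0, 1.2]
width: 1.003
finger_force: 0.0
time: 11.15
tool_pos: [0.4716, -0.1476, 0.3344]
orientation: [-0.001, 1.0, 0.001, -0.001]
force: [0.2, -0.4, -0.4]
width: 0.707
finger_force: 0.0
t 11.15 pos [ 0.4716 -0.1476  0.3344] toolx [ 1.     0.002 -0.003] tooly [ 0.002 -1.    -0.001] F [ 0.2 -0.4 -0.4] w 0.707 ff 0.0
px [212.  63.] ctr [577.3 -88.5] L 130.1 W 27.8 ang 0.7 n 2225 ztop 0.0273
px [270.  74.] ctr [ 575.8 -168.8] L 130.2 W 27.9 ang -3.6 n 1725 ztop 0.0272
px [326.  66.] ctr [ 577.  -241.3] L 84.7 W 28.0 ang -3.6 n 1468 ztop 0.0272
px [314. 169.] ctr [ 436.6 -234.4] L 130.4 W 27.7 ang 2.9 n 1676 ztop 0.0273
px [214. 170.] ctr [435.7 -85.4] L 85.0 W 27.6 ang -4.5 n 1068 ztop 0.0273
px [265. 173.] ctr [ 431.3 -161.8] L 85.1 W 27.9 ang -6.9 n 1059 ztop 0.0274
```

View pics/w3.png

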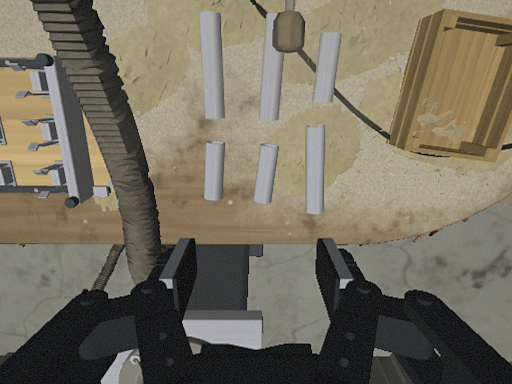

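Six tubes are visible, three of 130 mm and three of 85 mm. The saw handle at pixel (290,30) overhangs the end of the middle long tube, so I'll measure the handle before going in.

```bash
python3 - <<'E'
from h import *
c=cam('wrist'); P=cloud(c)
H=P[5:55,270:310].reshape(-1,3);H=H[H[:,2]>.05];print('handle min',H.min(0),'max',H.max(0))
A=P[0:60,180:360].reshape(-1,3);A=A[A[:,2]>.05];print('all high min',A.min(0),A.max(0))
t=dict(np.load('/tmp/top.npz'));Q=cloud(t);B=Q[130:165,255:300].reshape(-1,3);B=B[(B[:,2]>.05)&(B[:,0]<.72)];print(B.min(0),B.max(0)) if len(B) else 0
C=P[:,380:].reshape(-1,3);C=C[(C[:,2]>.05)&(C[:,2]<.075)&(C[:,0]>.4)];r=cv2.minAreaRect((C[:,:2]*1000).astype(np.float32));print('crate',r)
go(.575,-.0885,.026,.7)
E
```

```text
handle min [ 0.59195295 -0.20383391  0.05774661] max [ 0.64079468 -0.16660427  0.07954405]
all high min [ 0.59195295 -0.20383391  0.05774661] [ 0.64603298 -0.16660427  0.07954405]
[ 0.589289   -0.21152219  0.05001328] [ 0.71884572 -0.1511279   0.08137188]
crate ((549.1344604492188, -412.7608947753906), (127.36771392822266, 165.48281860351562), 82.36351776123047)
t 11.25 pos [ 0.4715 -0.1477  0.3348] toolx [ 1.     0.006 -0.002] tooly [ 0.006 -1.    -0.001] F [ 0.1  0.5 -0.3] w 0.705 ff 0.0
psi 0.4 offset cm [10.45 -5.83 30.86] spin -0.006
```

```bash
python3 -m handwheel '{"claw":[75,75,75,75,75,75,75,75,75,75],"offset":[[3.5,-2,3],[3.5,-2,3],[3.5,-1.9,3],[0,0,4],[0,0,4],[0,0,4],[0,0,4],[0,0,2.8],[0,0,0],[0,0,0]],"spin":[-0.006,0,0,0,0,0,0,0,0,0]}'
python3 - <<'E'
from h import *
go(.577,-.0885,.026,.7)
E
```

```text
time: 12.25
tool_pos: [0.5758, -0.0884, 0.0582]
orientation: [-0.0, 1.0, 0.005, -0.0]
force: [0.7, 0.2, 0.4]
width: 0.706
finger_force: 0.0
t 12.25 pos [ 0.5758 -0.0884  0.0582] toolx [ 1.     0.01  -0.001] tooly [ 0.01 -1.   -0.  ] F [0.7 0.2 0.4] w 0.706 ff 0.0
psi 0.6 offset cm [0.12 0.01 3.22] spin -0.002
```

```bash
python3 -m handwheel '{"claw":[75,75,75,255,255,255,255,255,255],"offset":[[0.1,0,1.5],[0,0,1.4],[0,0,0],[0,0,0],[0,0,0],[0,0,0],[0,0,0],[0,0,0],[0,0,0]],"spin":[0,0,0,0,0,0,0,0,0]}' && python3 -m handwheel '{"claw":[255,255,255,255,255,255],"offset":[[0,0,-4],[0,0,-5],[0,0,-5],[0,0,-5],[0,0,-5],[0,0,0]],"spin":[0,0,0,0,0,0]}'
python3 - <<'E'
from h import *
go(.559,.1817,.25,89.6)
E
```

```text
time: 13.15
tool_pos: [0.5772, -0.0888, 0.0301]
orientation: [0.0, 1.0, 0.004, 0.001]
force: [-0.6, -0.4, 6.1]
width: 0.299
finger_force: 59.1
time: 13.75
tool_pos: [0.5805, -0.0885, 0.2771]
orientation: [0.001, 1.0, 0.004, 0.007]
force: [-0.0, -0.8, -0.9]
width: 0.303
finger_force: 59.3
t 13.75 pos [ 0.5805 -0.0885  0.2771] toolx [1.    0.008 0.013] tooly [ 0.008 -1.     0.002] F [-0.  -0.8 -0.9] w 0.303 ff 59.32469129562378
psi 0.4 offset cm [ -1.97 -27.04   2.64] spin -1.556
```

```bash
python3 -m handwheel '{"claw":[255,255,255,255,255,255],"offset":[[-0.3,-4.5,0],[-0.3,-4.5,0],[-0.3,-4.5,0],[-0.3,-4.5,0],[-0.3,-4.5,0],[-0.3,-4.5,0]],"spin":[0,0,0,0,0,0]}' && python3 -m handwheel '{"claw":[255,255,255,255,255,255,255,255,255,255,255,255],"offset":[[0,0,0.6],[0,0,0.6],[0,0,0.6],[0,0,0.6],[0,0,0.6],[0,0,0.6],[0,0,0.6],[0,0,0.6],[0,0,0.6],[0,0,0.6],[0,0,0.6],[0,0,0]],"spin":[-0.1415,-0.1415,-0.1415,-0.1415,-0.1415,-0.1415,-0.1415,-0.1415,-0.1415,-0.1415,-0.1415,0]}'
python3 - <<'E'
from h import *
go(.5592,.1817,.12,89.6)
E
```

```text
time: 14.35
tool_pos: [0.5559, 0.1826, 0.2686]
orientation: [0.0, 1.0, 0.004, -0.0]
force: [-0.2, 0.8, -0.5]
width: 0.301
finger_force: 59.3
time: 15.55
tool_pos: [0.5557, 0.1805, 0.2017]
orientation: [-0.001, 0.709, 0.705, -0.001]
force: [-0.5, -0.1, -1.6]
width: 0.298
finger_force: 59.3
t 15.55 pos [0.5557 0.1805 0.2017] toolx [ 0.005  1.    -0.   ] tooly [ 1.    -0.005 -0.003] F [-0.5 -0.1 -1.6] w 0.298 ff 59.34276759624481
psi 89.7 offset cm [0.13 0.37 8.17] spin 0.002
```

```bash
cat >> h.py <<'E'
def held():
    s,R=st(); c=cam('wrist'); P=cloud(c); q=(P-s['tool_pos'])@R
    hsv=cv2.cvtColor(c['pixels'],cv2.COLOR_RGB2HSV)
    k=(abs(q[...,1])<.03)&(q[...,0]>.025)&(q[...,0]<.12)&(q[...,2]>-.02)&(q[...,2]<.05)&(hsv[...,1]<70)&(hsv[...,2]>70)
    Q=q[k]; 
    if len(Q)<50: print('held: few pts',len(Q)); return
    for a in np.arange(.03,.1,.02):
        B=Q[(Q[:,0]>=a)&(Q[:,0]<a+.02)]
        if len(B)>20: print('x%.2f'%a,len(B),'y mid %.4f'%((np.percentile(B[:,1],2)+np.percentile(B[:,1],98))/2),'ztop %.4f'%np.percentile(B[:,2],5))
    print('end x %.4f'%np.percentile(Q[:,0],99))
E
python3 -m handwheel '{"claw":[255,255,255,255,255],"offset":[[0.1,0.35,2],[0,0,2],[0,0,2],[0,0,2],[0,0,0]],"spin":[0.002,0,0,0,0]}'
python3 - <<'E'
from h import *
held(); go(.5592,.1817,.066,89.6)
E
```

```text
time: 16.05
tool_pos: [0.5584, 0.1811, 0.1208]
orientation: [-0.001, 0.711, 0.703, -0.002]
force: [0.5, -0.4, -1.2]
width: 0.298
finger_force: 59.4
t 16.05 pos [0.5584 0.1811 0.1208] toolx [ 0.012  1.    -0.002] tooly [ 1.    -0.012 -0.004] F [ 0.5 -0.4 -1.2] w 0.298 ff 59.36731159687042
x0.03 2590 y mid 0.0002 ztop 0.0027
x0.05 2404 y mid 0.0001 ztop 0.0028
end x 0.0643
t 16.1 pos [0.5593 0.1817 0.1224] toolx [ 0.011  1.    -0.001] tooly [ 1.    -0.011 -0.002] F [-0.3  0.1 -0.9] w 0.302 ff 59.36772644519806
psi 89.4 offset cm [0.   0.01 5.64] spin -0.004
```

```bash
python3 -m handwheel '{"claw":[255,255,255,255,255,255,255,255,255],"offset":[[0,0,1.5],[0,0,1],[0,0,0.8],[0,0,0.8],[0,0,0.6],[0,0,0.5],[0,0,0.5],[0,0,0.1],[0,0,0]],"spin":[0,0,0,0,0,0,0,0,0]}'
python3 - <<'E'
from h import *
go(.5592,.1817,.066,89.6)
E
```

```text
time: 17.0
tool_pos: [0.5599, 0.1823, 0.066]
orientation: [0.0, 0.71, 0.704, -0.0]
force: [-4.1, -2.6, 10.6]
width: 0.299
finger_force: 60.8
t 17.0 pos [0.5599 0.1823 0.066 ] toolx [ 0.009  1.    -0.001] tooly [ 1.    -0.009 -0.   ] F [-4.1 -2.6 10.6] w 0.299 ff 60.763020515441895
psi 89.5 offset cm [-0.06 -0.07  0.  ] spin -0.002
```

```bash
python3 -m handwheel '{"claw":[255,255],"offset":[[0,0,0.2],[0,0,0]],"spin":[0,0]}' && python3 -m handwheel '{"claw":[120,120,120,120,120,120,120,75],"offset":[[0,0,0],[0,0,0],[0,0,0],[0,0,0],[0,0,-2],[0,0,-5],[0,0,-5],[0,0,-5]],"spin":[0,0,0,0,0,0,0,0]}'
cat >> h.py <<'E'
def seated():
    c=cam('wrist'); P=cloud(c)
    for n,x in (('st1',.5592),('st2',.4942),('st3',.4292)):
        k=(abs(P[...,0]-x)<.017)&(abs(P[...,1]-.18)<.03)&(P[...,2]>.04)&(P[...,2]<.12); B=P[k]
        e=P[(abs(P[...,0]-x)<.006)&(abs(P[...,1]-.18)<.09)&(P[...,2]>.054)&(P[...,2]<.11)]
        if len(B)>50: print(n,len(B),'xmid %.4f'%((np.percentile(B[:,0],1)+np.percentile(B[:,0],99))/2),'ztop',[round(float(np.percentile(B[abs(B[:,1]-y)<.01][:,2],95)),4) for y in (.16,.18,.2)],'Y %.4f %.4f'%(e[:,1].min(),e[:,1].max()))
        else: print(n,'empty')
E
python3 - <<'E'
from h import *
st();seated()
go(.4357,-.0854,.33,-4.5)
E
```

```text
time: 17.2
tool_pos: [0.5599, 0.1823, 0.0658]
orientation: [0.001, 0.71, 0.704, -0.001]
force: [-9.0, -5.0, 27.8]
width: 0.297
finger_force: 62.4
time: 18.0
tool_pos: [0.5596, 0.1821, 0.2346]
orientation: [-0.0, 0.71, 0.704, -0.0]
force: [0.8, 0.0, -0.1]
width: 0.684
finger_force: 0.0
t 18.0 pos [0.5596 0.1821 0.2346] toolx [0.008 1.    0.   ] tooly [ 1.    -0.008 -0.001] F [ 0.8  0.  -0.1] w 0.684 ff 0.0
st1 1562 xmid 0.5606 ztop [0.0635, 0.0635, 0.0635] Y 0.0919 0.2652
st2 empty
st3 empty
t 18.05 pos [0.5632 0.1848 0.2435] toolx [0.008 1.    0.004] tooly [ 1.    -0.008  0.011] F [2.5 1.8 5.2] w 0.705 ff 0.0
psi 89.5 offset cm [-27.08 -12.44  -8.9 ] spin 1.641
```

```bash
python3 -m handwheel '{"claw":[75,75,75,75,75,75,75],"offset":[[-4,-1.8,-2],[-4,-1.8,-1],[-4,-1.8,0],[-4,-1.8,0],[-4,-1.8,0],[-4,-1.8,0],[-3,-1.6,0]],"spin":[0,0,0,0,0,0,0]}' && python3 -m handwheel '{"claw":[75,75,75,75,75,75,75,75,75,75,75,75],"offset":[[0,0,1],[0,0,1],[0,0,1],[0,0,1],[0,0,1],[0,0,1],[0,0,1],[0,0,1],[0,0,1],[0,0,1],[0,0,1],[0,0,0]],"spin":[0.149,0.149,0.149,0.149,0.149,0.149,0.149,0.149,0.149,0.149,0.149,0]}'
python3 - <<'E'
from h import *
go(.4357,-.0854,.030,-4.5)
E
```

```text
time: 18.75
tool_pos: [0.4324, -0.0894, 0.2628]
orientation: [0.0, 0.711, 0.703, -0.0]
force: [1.4, -0.5, -0.5]
width: 0.705
finger_force: 0.0
time: 19.95
tool_pos: [0.4328, -0.0866, 0.152]
orientation: [-0.0, 0.999, -0.039, -0.001]
force: [-0.1, -0.0, -0.5]
width: 0.703
finger_force: 0.0
t 19.95 pos [ 0.4328 -0.0866  0.152 ] toolx [ 0.997 -0.077 -0.002] tooly [-0.077 -0.997 -0.   ] F [-0.1 -0.  -0.5] w 0.703 ff 0.0
psi -4.4 offset cm [ 0.31 -0.14 12.2 ] spin 0.001
```

```bash
python3 -m handwheel '{"claw":[75,75,75,75,75,255,255,255,255,255,255],"offset":[[0.3,-0.1,3],[0,0,4],[0,0,3.5],[0,0,1.6],[0,0,0],[0,0,0],[0,0,0],[0,0,0],[0,0,0],[0,0,0],[0,0,-2]],"spin":[0,0,0,0,0,0,0,0,0,0,0]}' && python3 -m handwheel '{"claw":[255,255,255,255,255,255,255,255,255,255,255,255],"offset":[[0,0,-5],[0,0,-5],[0,0,-5],[2,4.2,0],[2,4.2,0],[2,4.2,0],[2,4.2,0],[2,4.2,0],[2,4.2,0],[2,4.2,0],[0,0,0],[0,0,0]],"spin":[0,0,0,0.05,0,0,0,0,0,0,0,0]}'
python3 - <<'E'
from h import *
go(.552,-.388,.06,-7.6)
c=cam('wrist'); P=cloud(c); C=P.reshape(-1,3);C=C[(C[:,2]>.05)&(C[:,2]<.07)&(C[:,0]>.4)&(C[:,0]<.7)&(C[:,1]<-.3)&(C[:,1]>-.52)];print('crate',len(C),cv2.minAreaRect((C[:,:2]*1000).astype(np.float32)))
E
```

```text
time: 21.05
tool_pos: [0.4362, -0.086, 0.0523]
orientation: [-0.0, 0.999, -0.038, -0.001]
force: [-1.6, -0.8, 0.2]
width: 0.286
finger_force: 58.8
time: 22.25
tool_pos: [0.5403, -0.3956, 0.2027]
orientation: [-0.0, 0.998, -0.064, 0.0]
force: [-0.2, 0.6, -1.1]
width: 0.287
finger_force: 59.1
t 22.25 pos [ 0.5403 -0.3956  0.2027] toolx [ 0.992 -0.128  0.001] tooly [-0.128 -0.992 -0.   ] F [-0.2  0.6 -1.1] w 0.287 ff 59.06650722026825
psi -7.4 offset cm [ 1.05 -0.9  14.27] spin 0.004
crate 6605 ((578.5975341796875, -424.82440185546875), (149.9293975830078, 218.3330535888672), 76.4390869140625)
```

```bash
python3 - <<'E'
from h import *
c=cam('wrist','w4.png')
E
```

```text
(no output)
```

View pics/w4.png

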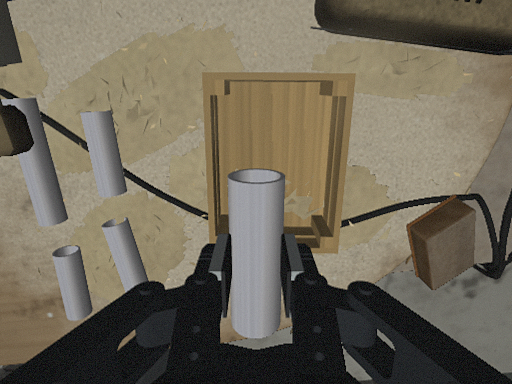

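The held tube is level. The crate rim corners are at (203,73), (355,73), (340,252) and (208,250), and the sanding block is at (442,243).

```bash
cat >> h.py <<'E'
def crate(c,pts):
    W=np.array([ray(c,u,v,.06)[:2] for u,v in pts]); print('rim',np.round(W,3).tolist(),'ctr',np.round(W.mean(0),4))
E
python3 - <<'E'
from h import *
c=cam('wrist'); crate(c,((203,73),(355,73),(340,252),(208,250)))
P=cloud(c); hsv=cv2.cvtColor(c['pixels'],cv2.COLOR_RGB2HSV)
k=(hsv[...,0]>10)&(hsv[...,0]<25)&(hsv[...,1]>90)&(P[...,2]>.052)&(P[...,2]<.068)
k[:, :195]=0;k[:,365:]=0; C=P[k]; print(cv2.minAreaRect((C[:,:2]*1000).astype(np.float32)))
E
```

```text
rim [[0.637, -0.362], [0.622, -0.484], [0.46, -0.466], [0.478, -0.339]] ctr [ 0.5493 -0.4129]
((574.2650146484375, -416.5522766113281), (125.03141784667969, 216.63287353515625), 82.38374328613281)
```

```bash
python3 -m handwheel '{"claw":[255,255,255,255,255,150,150,150,150,75,75],"offset":[[1,-0.4,3],[0,0,4],[0,0,3.5],[0,0,2.2],[0,0,0],[0,0,0],[0,0,0],[0,0,-3],[0,0,-4],[0,0,-5],[0,0,0]],"spin":[0,0,0,0,0,0,0,0,0,0,0]}'
python3 - <<'E'
from h import *
go(.577,-.2413,.030,-3.6)
E
```

```text
time: 23.5
tool_pos: [0.5559, -0.3938, 0.2058]
orientation: [0.004, 0.998, -0.063, 0.007]
force: [1.4, 0.5, 0.4]
width: 0.708
finger_force: 0.0
t 23.5 pos [ 0.5559 -0.3938  0.2058] toolx [ 0.992 -0.126  0.015] tooly [-0.126 -0.992  0.007] F [1.4 0.5 0.4] w 0.708 ff 0.0
psi -7.3 offset cm [ -0.1  -15.51  17.47] spin -0.064
```

```bash
python3 -m handwheel '{"claw":[120,120,120,120,120,120,120],"offset":[[-0.4,-3.8,0],[-0.4,-3.8,0],[-0.4,-3.8,1],[-0.35,-3.8,3],[0,0,4],[0,0,3],[0,0,0]],"spin":[0,0,0,-0.064,0,0,0]}'
python3 - <<'E'
from h import *
go(.560,-.2403,.030,-3.6)
E
```

```text
time: 24.2
tool_pos: [0.5531, -0.2383, 0.0831]
orientation: [-0.001, 1.0, -0.031, -0.002]
force: [0.1, -0.2, -0.2]
width: 0.533
finger_force: 0.0
t 24.2 pos [ 0.5531 -0.2383  0.0831] toolx [ 0.998 -0.062 -0.004] tooly [-0.062 -0.998 -0.001] F [ 0.1 -0.2 -0.2] w 0.533 ff 0.0
psi -3.5 offset cm [0.73 0.16 5.31] spin 0.001
```

```bash
python3 -m handwheel '{"claw":[120,120,120,120,255,255,255,255,255,255],"offset":[[0.7,0.15,1],[0,0,2.5],[0,0,1.7],[0,0,0],[0,0,0],[0,0,0],[0,0,0],[0,0,0],[0,0,-1],[0,0,-3]],"spin":[0,0,0,0,0,0,0,0,0,0]}' && python3 -m handwheel '{"claw":[255,255,255,255,255,255,255,255,255,255],"offset":[[0,0,-4],[0,0,-4],[0,0,-4],[-0.4,3.9,0],[-0.4,3.9,0],[-0.4,3.8,0],[-0.3,3.8,0],[-0.3,3.8,0],[0,0,0],[0,0,0]],"spin":[0,0,0,0,0,0,0,0,0.07,0]}'
python3 - <<'E'
from h import *
go(.530,-.431,.075,-7.5); held()
E
```

```text
time: 25.2
tool_pos: [0.5598, -0.2405, 0.0718]
orientation: [-0.001, 1.0, -0.031, -0.002]
force: [-0.7, -0.5, -0.1]
width: 0.284
finger_force: 58.6
time: 26.2
tool_pos: [0.531, -0.4329, 0.1935]
orientation: [0.0, 0.998, -0.068, -0.0]
force: [0.3, 0.2, -1.5]
width: 0.281
finger_force: 58.7
t 26.2 pos [ 0.531  -0.4329  0.1935] toolx [ 0.991 -0.136 -0.   ] tooly [-0.136 -0.991  0.   ] F [ 0.3  0.2 -1.5] w 0.281 ff 58.668233156204224
psi -7.8 offset cm [-0.13 -0.17 11.85] spin -0.005
t 26.2 pos [ 0.531  -0.4329  0.1935] toolx [ 0.991 -0.136 -0.   ] tooly [-0.136 -0.991  0.   ] F [ 0.3  0.2 -1.5] w 0.281 ff 58.668233156204224
x0.03 2412 y mid 0.0001 ztop 0.0073
x0.05 1342 y mid 0.0000 ztop 0.0075
end x 0.0570
```

```bash
python3 -m handwheel '{"claw":[255,255,255,255,150,150,150,150,75,75],"offset":[[-0.1,-0.2,3],[0,0,4],[0,0,4],[0,0,0.3],[0,0,0],[0,0,0],[0,0,-3],[0,0,-4],[0,0,-5],[0,0,0]],"spin":[0,0,0,0,0,0,0,0,0,0]}'
python3 - <<'E'
from h import *
go(.4313,-.1618,.1,-6.9)
c=cam('wrist','w5.png')
E
```

```text
time: 27.25
tool_pos: [0.5362, -0.4318, 0.2118]
orientation: [0.005, 0.998, -0.066, 0.008]
force: [1.5, -0.4, 0.8]
width: 0.705
finger_force: 0.0
t 27.25 pos [ 0.5362 -0.4318  0.2118] toolx [ 0.991 -0.132  0.016] tooly [-0.132 -0.991  0.008] F [ 1.5 -0.4  0.8] w 0.705 ff 0.0
psi -7.6 offset cm [-14.14 -25.46  10.76] spin -0.012
```

View pics/w5.png

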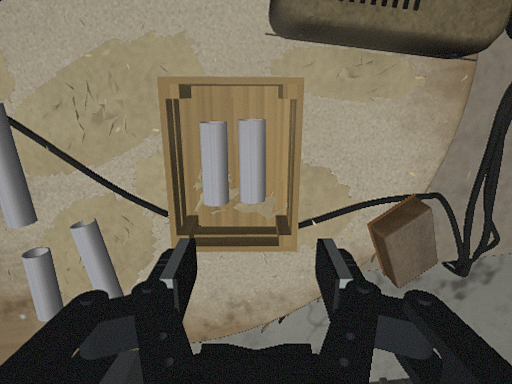

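Both short tubes lie side by side in the crate, at (215,163) and (252,160). Now the third.

```bash
python3 -m handwheel '{"claw":[75,75,75,75,75,75,75,75,75,75],"offset":[[-2.35,-4.2,0],[-2.35,-4.2,0],[-2.35,-4.2,0],[-2.35,-4.2,0],[-2.35,-4.2,2],[-2.35,-4.3,3],[0,0,4],[0,0,2],[0,0,0],[0,0,0]],"spin":[-0.012,0,0,0,0,0,0,0,0,0]}'
python3 - <<'E'
from h import *
go(.4313,-.1618,.030,-6.9)
E
```

```text
time: 28.3
tool_pos: [0.426, -0.1689, 0.0959]
orientation: [0.0, 0.998, -0.06, 0.0]
force: [0.4, 0.6, 0.1]
width: 0.706
finger_force: 0.0
t 28.3 pos [ 0.426  -0.1689  0.0959] toolx [ 0.993 -0.12   0.001] tooly [-0.12  -0.993  0.   ] F [0.4 0.6 0.1] w 0.706 ff 0.0
psi -6.9 offset cm [ 0.43 -0.77  6.59] spin 0.0
```

```bash
python3 -m handwheel '{"claw":[75,75,75,75,255,255,255,255,255,255],"offset":[[0.4,-0.75,1],[0,0,3],[0,0,2.6],[0,0,0],[0,0,0],[0,0,0],[0,0,0],[0,0,0],[0,0,-1],[0,0,-3]],"spin":[0,0,0,0,0,0,0,0,0,0]}' && python3 -m handwheel '{"claw":[255,255,255,255,255,255,255,255,255,255,255],"offset":[[0,0,-4],[0,0,-4],[0,0,-4],[2.45,3.9,0],[2.45,3.9,0],[2.45,3.9,0],[2.45,3.9,0],[2.45,3.9,0],[2.45,3.9,0],[0,0,0],[0,0,0]],"spin":[0,0,0,0,0,0,0,0,0,0.01,0]}'
python3 - <<'E'
from h import *
go(.549,-.413,.068,-7.5); held()
c=cam('wrist'); P=cloud(c); hsv=cv2.cvtColor(c['pixels'],cv2.COLOR_RGB2HSV)
k=(hsv[...,0]>10)&(hsv[...,0]<25)&(hsv[...,1]>90)&(P[...,2]>.054)&(P[...,2]<.066)&(P[...,0]<.7)&(P[...,0]>.55)&(P[...,1]<-.3)&(P[...,1]>-.53); C=P[k]; r=cv2.minAreaRect((C[:,:2]*1000).astype(np.float32)); print(r, cv2.boxPoints(r))
E
```

```text
time: 29.3
tool_pos: [0.429, -0.1616, 0.0691]
orientation: [-0.0, 0.998, -0.06, -0.001]
force: [-0.3, -0.4, -1.2]
width: 0.3
finger_force: 59.4
time: 30.4
tool_pos: [0.5477, -0.4127, 0.1896]
orientation: [-0.0, 0.998, -0.066, 0.0]
force: [-0.7, 0.8, -0.5]
width: 0.299
finger_force: 59.4
t 30.4 pos [ 0.5477 -0.4127  0.1896] toolx [ 0.991 -0.132  0.001] tooly [-0.132 -0.991 -0.001] F [-0.7  0.8 -0.5] w 0.299 ff 59.43530201911926
psi -7.6 offset cm [ 0.13  0.02 12.16] spin -0.002
t 30.4 pos [ 0.5477 -0.4127  0.1896] toolx [ 0.991 -0.132  0.001] tooly [-0.132 -0.991 -0.001] F [-0.7  0.8 -0.5] w 0.299 ff 59.43530201911926
x0.03 2130 y mid 0.0002 ztop 0.0038
end x 0.0422
((611.4869384765625, -458.4330139160156), (127.4631118774414, 141.9886932373047), 81.20529174804688) [[ 531.5831  -510.5606 ]
 [ 671.90234 -532.2699 ]
 [ 691.39075 -406.30542]
 [ 551.07153 -384.59613]]
```

```bash
python3 - <<'E'
from h import *
c=cam('wrist','w6.png')
E
```

```text
(no output)
```

View pics/w6.png

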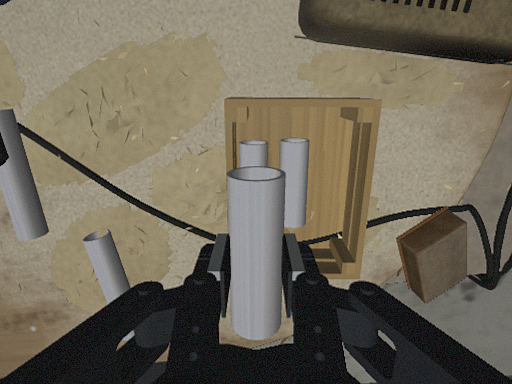

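The crate has been knocked aside, and its rim corners are now at (225,99), (381,100) and (358,279). I'll recompute its centre from the diagonal.

```bash
python3 - <<'E'
from h import *
c=cam('wrist'); crate(c,((225,99),(358,279))); crate(c,((381,100),)); 
W=[ray(c,u,v,.06)[:2] for u,v in((225,99),(381,100),(358,279))]
for a,b in((0,1),(2,1)): e=W[b]-W[a]; print(np.hypot(*e),np.degrees(np.arctan2(e[1],e[0])))
m=(W[0]+W[2])/2
print([np.round(ray(c,u,v,.034)[:2],3) for u,v in((254,142),(294,139))])
go(m[0],m[1],.068)
E
```

```text
rim [[0.622, -0.396], [0.443, -0.495]] ctr [ 0.533  -0.4456]
rim [[0.606, -0.518]] ctr [ 0.606  -0.5177]
0.12303982791237521 -97.699468332547
0.16402185236203445 -7.814872784137449
[array([ 0.582, -0.413]), array([ 0.58, -0.45])]
t 30.6 pos [ 0.5479 -0.4104  0.1898] toolx [ 0.992 -0.128  0.   ] tooly [-0.128 -0.992 -0.   ] F [-0.1 -0.3 -2. ] w 0.301 ff 59.43571150302887
psi -7.4 offset cm [-1.04  3.69 12.18] spin None
```

```bash
python3 -m handwheel '{"claw":[255,255,255,255,255,255,150,150,150,150,75,75],"offset":[[-0.5,3.2,0],[-0.5,3.3,0],[0,0,4],[0,0,4],[0,0,2.4],[0,0,0],[0,0,0],[0,0,0],[0,0,-3],[0,0,-4],[0,0,-5],[0,0,0]],"spin":[0,0,0,0,0,0,0,0,0,0,0,0]}'
python3 - <<'E'
from h import *
go(.4366,-.2344,.1,2.9)
c=cam('wrist','w7.png'); tubes(c)
E
```

```text
time: 31.8
tool_pos: [0.5341, -0.4774, 0.2164]
orientation: [0.005, 0.998, -0.065, 0.007]
force: [1.1, -0.1, 1.7]
width: 0.704
finger_force: 0.0
t 31.8 pos [ 0.5341 -0.4774  0.2164] toolx [ 0.991 -0.13   0.015] tooly [-0.131 -0.991  0.009] F [ 1.1 -0.1  1.7] w 0.704 ff 0.0
psi -7.5 offset cm [-13.01 -22.92  11.25] spin -0.181
px [ 59. 261.] ctr [ 451.  -235.1] L 101.8 W 29.7 ang 3.5 n 2039 ztop 0.0274
```

View pics/w7.png

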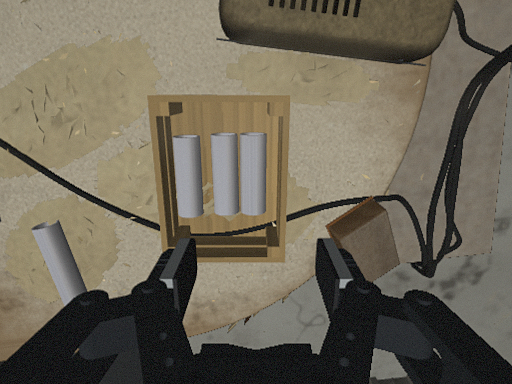

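All three short tubes are in the crate. Next is the long tube near the robot.

```bash
python3 -m handwheel '{"claw":[75,75,75,75,75,75,75,75,75,75,75],"offset":[[-2.17,-3.8,0],[-2.17,-3.8,0],[-2.17,-3.8,0],[-2.17,-3.8,0],[-2.17,-3.8,2],[-2.17,-3.8,3],[0,0,4],[0,0,2],[0,0,0],[0,0,0],[0,0,0]],"spin":[0,0,0,0,0,0,-0.09,-0.09,0,0,0]}'
python3 - <<'E'
from h import *
go(.4366,-.2344,.030,2.9)
E
```

```text
time: 32.95
tool_pos: [0.4323, -0.2349, 0.0982]
orientation: [0.001, 1.0, 0.024, 0.001]
force: [0.4, -0.5, -0.2]
width: 0.703
finger_force: 0.0
t 32.95 pos [ 0.4323 -0.2349  0.0982] toolx [0.999 0.047 0.002] tooly [ 0.047 -0.999  0.001] F [ 0.4 -0.5 -0.2] w 0.703 ff 0.0
psi 2.7 offset cm [ 0.42 -0.04  6.82] spin -0.004
```

```bash
python3 -m handwheel '{"claw":[75,75,75,75,255,255,255,255,255,255],"offset":[[0.4,0,1],[0,0,3],[0,0,2.8],[0,0,0],[0,0,0],[0,0,0],[0,0,0],[0,0,0],[0,0,-1],[0,0,-3]],"spin":[-0.004,0,0,0,0,0,0,0,0,0]}' && python3 -m handwheel '{"claw":[255,255,255,255,255,255],"offset":[[0,0,-4],[0,0,-5],[0,0,-5],[0,0,-5],[0,0,-2],[0,0,0]],"spin":[0,0,0,0,0,0]}' && python3 -m handwheel '{"claw":[255,255,255,255,255,255,255,255,255,255,255],"offset":[[0.8,-4.1,0],[0.8,-4.1,0],[0.8,-4.1,0],[0.8,-4.1,0],[0.8,-4.1,0],[0.8,-4.1,0],[0.8,-4.1,0],[0.8,-4.1,0],[0.7,-4.2,0],[0.7,-4.2,0],[0,0,0]],"spin":[0,0,0,0,0,0,0,0,0,0,0]}'
python3 - <<'E'
from h import *
go(.495,.1817,.13,89.6); held()
E
```

```text
time: 33.95
tool_pos: [0.4336, -0.2336, 0.0683]
orientation: [-0.001, 1.0, 0.027, -0.002]
force: [-0.3, 0.0, -1.1]
width: 0.298
finger_force: 59.3
time: 34.55
tool_pos: [0.4368, -0.2346, 0.2833]
orientation: [0.002, 1.0, 0.027, 0.003]
force: [-0.5, -0.1, -1.1]
width: 0.297
finger_force: 59.3
time: 35.65
tool_pos: [0.4892, 0.1882, 0.2785]
orientation: [-0.002, 1.0, 0.031, -0.001]
force: [-0.1, 0.7, -1.1]
width: 0.296
finger_force: 59.3
t 35.65 pos [0.4892 0.1882 0.2785] toolx [ 0.998  0.063 -0.001] tooly [ 0.063 -0.998 -0.004] F [-0.1  0.7 -1.1] w 0.296 ff 59.32417273521423
psi 3.6 offset cm [ 0.55  0.75 14.84] spin -1.501
t 35.65 pos [0.4892 0.1882 0.2785] toolx [ 0.998  0.063 -0.001] tooly [ 0.063 -0.998 -0.004] F [-0.1  0.7 -1.1] w 0.296 ff 59.32417273521423
x0.03 2560 y mid 0.0004 ztop 0.0029
x0.05 2517 y mid 0.0005 ztop 0.0030
end x 0.0653
```

Well centred. Turn and lower.

```bash
python3 -m handwheel '{"claw":[255,255,255,255,255,255,255,255,255,255,255,255],"offset":[[0.5,0.7,1],[0,0,1],[0,0,1],[0,0,1],[0,0,1],[0,0,1],[0,0,1],[0,0,1],[0,0,1],[0,0,1],[0,0,1],[0,0,0]],"spin":[-0.1365,-0.1365,-0.1365,-0.1365,-0.1365,-0.1365,-0.1365,-0.1365,-0.1365,-0.1365,-0.1365,0]}'
python3 - <<'E'
from h import *
held(); go(.495,.1817,.13,89.6)
E
```

```text
time: 36.9
tool_pos: [0.4952, 0.1723, 0.1666]
orientation: [-0.001, 0.713, 0.701, -0.002]
force: [-0.4, -0.1, -1.0]
width: 0.297
finger_force: 59.4
t 36.9 pos [0.4952 0.1723 0.1666] toolx [ 0.016  1.    -0.002] tooly [ 1.    -0.016 -0.004] F [-0.4 -0.1 -1. ] w 0.297 ff 59.369473457336426
x0.03 2573 y mid 0.0005 ztop 0.0029
x0.05 2398 y mid 0.0005 ztop 0.0030
end x 0.0643
t 36.95 pos [0.4957 0.173  0.1676] toolx [ 0.02   1.    -0.001] tooly [ 1.    -0.02  -0.003] F [ 0.8 -0.2  0. ] w 0.299 ff 59.3665874004364
psi 88.9 offset cm [ 0.87 -0.07  3.76] spin -0.013
```

```bash
python3 -m handwheel '{"claw":[255,255,255,255],"offset":[[0.8,-0.1,1],[0,0,1.5],[0,0,1],[0,0,0]],"spin":[-0.012,0,0,0]}'
python3 - <<'E'
from h import *
go(.495,.1817,.066,89.6)
E
```

```text
time: 37.35
tool_pos: [0.4944, 0.1821, 0.1318]
orientation: [-0.0, 0.709, 0.706, -0.002]
force: [-0.2, 0.4, -0.6]
width: 0.299
finger_force: 59.4
t 37.35 pos [0.4944 0.1821 0.1318] toolx [ 0.004  1.    -0.002] tooly [ 1.    -0.004 -0.003] F [-0.2  0.4 -0.6] w 0.299 ff 59.35688853263855
psi 89.8 offset cm [-0.03  0.07  6.58] spin 0.003
```

```bash
python3 -m handwheel '{"claw":[255,255,255,255,255,255,255,255,255,255,255,255],"offset":[[0,0.1,2],[0,0,1.4],[0,0,0.8],[0,0,0.6],[0,0,0.5],[0,0,0.5],[0,0,0.5],[0,0,0.2],[0,0,0.2],[0,0,0.1],[0,0,0],[0,0,0]],"spin":[0.003,0,0,0,0,0,0,0,0,0,0,0]}' && python3 -m handwheel '{"claw":[120,120,120,120,120,120,120,75,75],"offset":[[0,0,0],[0,0,0],[0,0,0],[0,0,0],[0,0,-2],[0,0,-5],[0,0,-5],[0,0,-5],[0,0,0]],"spin":[0,0,0,0,0,0,0,0,0]}'
python3 - <<'E'
from h import *
st();seated()
go(.535,-.167,.30,-3.6)
E
```

```text
time: 38.55
tool_pos: [0.4957, 0.1826, 0.0663]
orientation: [0.0, 0.71, 0.705, -0.001]
force: [-7.5, -1.8, 10.0]
width: 0.297
finger_force: 60.4
time: 39.45
tool_pos: [0.4995, 0.1854, 0.2422]
orientation: [0.002, 0.71, 0.705, 0.005]
force: [-0.0, 0.2, 0.4]
width: 0.708
finger_force: 0.0
t 39.45 pos [0.4995 0.1854 0.2422] toolx [0.007 1.    0.004] tooly [ 1.    -0.007  0.01 ] F [-0.   0.2  0.4] w 0.708 ff 0.0
st1 1499 xmid 0.5598 ztop [0.0636, 0.0633, 0.0635] Y 0.0925 0.2655
st2 1468 xmid 0.4938 ztop [0.0633, 0.0636, 0.0636] Y 0.0918 0.2659
st3 empty
t 39.5 pos [0.4984 0.1839 0.2391] toolx [0.008 1.    0.002] tooly [ 1.    -0.008  0.006] F [ 0.2 -0.3 -0.8] w 0.705 ff 0.0
psi 89.6 offset cm [-35.05   3.97  -6.13] spin 1.626
```

```bash
python3 -m handwheel '{"claw":[75,75,75,75,75,75,75,75],"offset":[[-4.4,0.5,-1],[-4.4,0.5,-1],[-4.4,0.5,0],[-4.4,0.5,0],[-4.4,0.5,0],[-4.4,0.5,0],[-4.4,0.5,0],[-4.4,0.5,0]],"spin":[0,0,0,0,0,0,0,0]}' && python3 -m handwheel '{"claw":[75,75,75,75,75,75,75,75,75,75,75,75],"offset":[[0,0,0],[0,0,1],[0,0,1],[0,0,1],[0,0,1],[0,0,1],[0,0,1],[0,0,1],[0,0,1],[0,0,1],[0,0,1],[0,0,0]],"spin":[0.148,0.148,0.148,0.148,0.148,0.148,0.148,0.148,0.148,0.148,0.148,0]}'
python3 - <<'E'
from h import *
st(); c=cam('wrist'); tubes(c)
go(.535,-.1662,.030,-3.6)
E
```

```text
time: 40.3
tool_pos: [0.5334, -0.1717, 0.2544]
orientation: [-0.001, 0.71, 0.705, -0.001]
force: [1.5, 0.1, 1.0]
width: 0.706
finger_force: 0.0
time: 41.5
tool_pos: [0.5324, -0.1694, 0.1535]
orientation: [-0.0, 0.999, -0.033, -0.002]
force: [-0.2, 0.8, 0.2]
width: 0.707
finger_force: 0.0
t 41.5 pos [ 0.5324 -0.1694  0.1535] toolx [ 0.998 -0.065 -0.004] tooly [-0.065 -0.998 -0.   ] F [-0.2  0.8  0.2] w 0.707 ff 0.0
px [250. 145.] ctr [ 575.6 -169.2] L 130.1 W 28.0 ang -3.8 n 3719 ztop 0.0272
t 41.55 pos [ 0.5331 -0.1694  0.1543] toolx [ 0.998 -0.061 -0.003] tooly [-0.061 -0.998 -0.   ] F [ 0.2  0.7 -0.2] w 0.708 ff 0.0
psi -3.5 offset cm [ 0.21 -0.33 12.43] spin 0.002
```

```bash
python3 -m handwheel '{"claw":[75,75,75,75,75,75,255,255,255,255,255,255],"offset":[[0.2,-0.3,3],[0,0,4],[0,0,3.5],[0,0,1.9],[0,0,0],[0,0,0],[0,0,0],[0,0,0],[0,0,0],[0,0,0],[0,0,0],[0,0,0]],"spin":[0,0,0,0,0,0,0,0,0,0,0,0]}' && python3 -m handwheel '{"claw":[255,255,255,255,255,255,255,75,75,75,75],"offset":[[0,0,-0.6],[-2,0,0],[-3,0,0],[-3,0,0],[0,0,0],[0,0,0.5],[0,0,0],[0,0,0],[0,0,0],[0,0,0],[0,0,-3]],"spin":[0,0,0,0,0,0,0,0,0,0,0]}' && python3 -m handwheel '{"claw":[75,75,75,75],"offset":[[0,0,-4],[0,0,-4],[0,0,-3],[0,0,0]],"spin":[0,0,0,0]}'
python3 - <<'E'
from h import *
st(); c=cam('wrist'); tubes(c)
E
```

```text
time: 42.75
tool_pos: [0.5372, -0.167, 0.0335]
orientation: [0.001, 0.999, -0.032, 0.001]
force: [-2.6, 0.3, 8.1]
width: 0.29
finger_force: 58.5
time: 43.85
tool_pos: [0.4547, -0.1609, 0.0606]
orientation: [-0.001, 0.999, -0.032, -0.003]
force: [-0.0, 0.1, 0.3]
width: 0.706
finger_force: 0.0
time: 44.25
tool_pos: [0.4595, -0.1619, 0.1766]
orientation: [0.001, 0.999, -0.032, 0.004]
force: [1.1, 0.7, 0.2]
width: 0.707
finger_force: 0.0
t 44.25 pos [ 0.4595 -0.1619  0.1766] toolx [ 0.998 -0.064  0.007] tooly [-0.064 -0.998  0.002] F [1.1 0.7 0.2] w 0.707 ff 0.0
px [255. 134.] ctr [ 495.7 -164.4] L 130.2 W 28.0 ang -3.5 n 4392 ztop 0.0273
```

```bash
python3 -m handwheel '{"claw":[75,75,75,75,75,75,255,255,255,255,255,255],"offset":[[3.6,0,3],[0,0,4],[0,0,4],[0,0,3.6],[0,0,0],[0,0,0],[0,0,0],[0,0,0],[0,0,0],[0,0,0],[0,0,0],[0,0,-1]],"spin":[0,0,0,0,0,0,0,0,0,0,0,0]}' && python3 -m handwheel '{"claw":[255,255,255,255,255,255],"offset":[[0,0,-4],[0,0,-5],[0,0,-5],[0,0,-5],[0,0,-2],[0,0,0]],"spin":[0,0,0,0,0,0]}' && python3 -m handwheel '{"claw":[255,255,255,255,255,255,255,255,255],"offset":[[-1.1,-4.3,0],[-1.1,-4.3,0],[-1.1,-4.3,0],[-1.1,-4.3,0],[-1.1,-4.3,0],[-1.1,-4.2,0],[-1.1,-4.2,0],[-1.1,-4.2,0],[0,0,0]],"spin":[0,0,0,0,0,0,0,0,0]}'
python3 - <<'E'
from h import *
held(); go(.430,.1817,.13,89.6)
E
```

```text
time: 45.5
tool_pos: [0.4923, -0.1641, 0.0375]
orientation: [0.0, 0.999, -0.032, 0.0]
force: [0.3, 0.1, -1.4]
width: 0.302
finger_force: 59.3
time: 46.1
tool_pos: [0.4942, -0.164, 0.2513]
orientation: [0.002, 0.999, -0.032, 0.004]
force: [0.2, 0.4, -0.3]
width: 0.302
finger_force: 59.3
time: 47.0
tool_pos: [0.4237, 0.1882, 0.2469]
orientation: [-0.001, 1.0, -0.027, -0.0]
force: [-0.6, 0.3, -0.6]
width: 0.3
finger_force: 59.4
t 47.0 pos [0.4237 0.1882 0.2469] toolx [ 0.999 -0.054 -0.   ] tooly [-0.054 -0.999 -0.003] F [-0.6  0.3 -0.6] w 0.3 ff 59.407973885536194
x0.03 2625 y mid 0.0003 ztop 0.0012
x0.05 2856 y mid 0.0002 ztop 0.0012
end x 0.0673
t 47.05 pos [0.4246 0.185  0.2464] toolx [ 0.998 -0.057 -0.001] tooly [-0.057 -0.998 -0.001] F [ 0.8 -0.3 -0.2] w 0.303 ff 59.409465193748474
psi -3.3 offset cm [ 0.57  0.3  11.64] spin -1.621
```

```bash
python3 -m handwheel '{"claw":[255,255,255,255,255,255,255,255,255,255,255,255],"offset":[[0.6,0,0.8],[0,0,0.8],[0,0,0.8],[0,0,0.8],[0,0,0.8],[0,0,0.8],[0,0,0.8],[0,0,0.8],[0,0,0.8],[0,0,0.8],[0,0,0.8],[0,0,0]],"spin":[-0.1474,-0.1474,-0.1474,-0.1474,-0.1474,-0.1474,-0.1474,-0.1474,-0.1474,-0.1474,-0.1474,0]}'
python3 - <<'E'
from h import *
held(); go(.430,.179,.13,89.6)
E
```

```text
time: 48.25
tool_pos: [0.4316, 0.1796, 0.157]
orientation: [-0.001, 0.712, 0.702, -0.002]
force: [-1.4, -0.4, -1.3]
width: 0.296
finger_force: 59.4
t 48.25 pos [0.4316 0.1796 0.157 ] toolx [ 0.014  1.    -0.001] tooly [ 1.    -0.014 -0.004] F [-1.4 -0.4 -1.3] w 0.296 ff 59.38110530376434
x0.03 2639 y mid 0.0002 ztop 0.0013
x0.05 2711 y mid 0.0002 ztop 0.0013
end x 0.0663
t 48.3 pos [0.4319 0.1802 0.1577] toolx [ 0.018  1.    -0.001] tooly [ 1.    -0.018 -0.002] F [ 0.2  0.3 -0.4] w 0.3 ff 59.38050627708435
psi 89.0 offset cm [-0.12 -0.18  2.77] spin -0.011
```

```bash
python3 -m handwheel '{"claw":[255,255,255,255],"offset":[[-0.1,-0.15,1],[0,0,1.5],[0,0,0.5],[0,0,0]],"spin":[-0.01,0,0,0]}'
python3 - <<'E'
from h import *
go(.430,.179,.065,89.6)
E
```

```text
time: 48.7
tool_pos: [0.4302, 0.1803, 0.1276]
orientation: [-0.0, 0.708, 0.706, -0.001]
force: [-0.6, 0.1, 0.8]
width: 0.304
finger_force: 59.4
t 48.7 pos [0.4302 0.1803 0.1276] toolx [ 0.004  1.    -0.001] tooly [ 1.    -0.004 -0.002] F [-0.6  0.1  0.8] w 0.304 ff 59.382508993148804
psi 89.8 offset cm [-0.13 -0.01  6.26] spin 0.003
```

```bash
python3 -m handwheel '{"claw":[255,255,255,255,255,255,255,255,255,255,255,255],"offset":[[-0.1,0,2],[0,0,1.2],[0,0,0.8],[0,0,0.5],[0,0,0.5],[0,0,0.5],[0,0,0.4],[0,0,0.2],[0,0,0.2],[0,0,0.2],[0,0,0],[0,0,0]],"spin":[0.003,0,0,0,0,0,0,0,0,0,0,0]}' && python3 -m handwheel '{"claw":[120,120,120,120,120,120,120,75,0],"offset":[[0,0,0],[0,0,0],[0,0,0],[0,0,0],[0,0,-2],[0,0,-5],[0,0,-5],[0,0,-5],[0,0,0]],"spin":[0,0,0,0,0,0,0,0,0]}'
python3 - <<'E'
from h import *
s,R=st();seated()
E
python3 -m handwheel '{"claw":[0,0,0],"offset":[[2,2,-3],[2,2,-3],[0,0,0]],"spin":[0,0,0]}'
python3 - <<'E'
from h import *
c=cam('wrist','w8.png'); P=cloud(c); cv2.imwrite('pics/w8c.png',cv2.resize(c['pixels'][20:260,120:400][:,:,::-1],None,fx=2.4,fy=2.4,interpolation=2))
# tube ends and stop/bar faces per station column
for x in (.5592,.4945,.4295):
    B=P[(abs(P[...,0]-x)<.004)&(P[...,1]>.06)&(P[...,1]<.29)&(P[...,2]>.058)&(P[...,2]<.075)]
    y=np.sort(B[:,1]); g=np.where(np.diff(y)>.0022)[0]; print(x,'gaps',[(round(float(y[i]),4),round(float(y[i+1]),4)) for i in g], y.min(),y.max())
go(.5715,.3155,.094,89.6)
E
```

```text
time: 49.9
tool_pos: [0.4306, 0.1795, 0.0645]
orientation: [0.001, 0.709, 0.705, -0.001]
force: [-6.4, -3.5, 15.3]
width: 0.297
finger_force: 61.0
time: 50.8
tool_pos: [0.4336, 0.1823, 0.2394]
orientation: [0.002, 0.71, 0.705, 0.004]
force: [1.1, 0.8, -0.4]
width: 0.846
finger_force: 0.0
t 50.8 pos [0.4336 0.1823 0.2394] toolx [0.007 1.    0.004] tooly [ 1.    -0.007  0.009] F [ 1.1  0.8 -0.4] w 0.846 ff 0.0
st1 1619 xmid 0.5592 ztop [0.0633, 0.0634, 0.0634] Y 0.0928 0.2654
st2 1530 xmid 0.4933 ztop [0.0635, 0.0635, 0.0635] Y 0.0919 0.2658
st3 1521 xmid 0.4305 ztop [0.0635, 0.0636, 0.0637] Y 0.0931 0.2662
time: 51.15
tool_pos: [0.4737, 0.2226, 0.2962]
orientation: [-0.0, 0.709, 0.705, 0.003]
force: [-0.3, 0.3, -0.2]
width: 1.005
finger_force: 0.0
0.5592 gaps [(0.1057, 0.1175), (0.247, 0.2528)] 0.09162245065465893 0.2654183734466327
0.4945 gaps [(0.1061, 0.1173), (0.2474, 0.2519), (0.2658, 0.2714)] 0.09291341656933139 0.2898123105151368
0.4295 gaps [(0.1068, 0.1163), (0.2455, 0.2523)] 0.09323646523836845 0.2661950209843672
t 51.2 pos [0.472  0.2208 0.294 ] toolx [0.006 1.    0.002] tooly [ 1.    -0.006  0.001] F [-0.1 -0.4 -0.5] w 0.997 ff 0.0
psi 89.7 offset cm [ 9.49  9.87 20.03] spin 0.001
```

View pics/w8c.png

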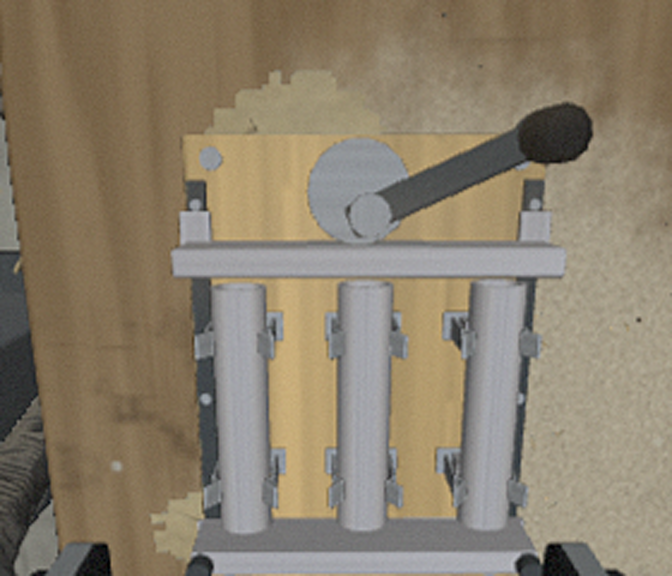

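All three long tubes are seated, in crop columns 241, 366 and 492, with end gaps at the bar. The lever is still open. The face distance is about 146 mm, which needs about 1.8 rad.

```bash
python3 -m handwheel '{"claw":[0,0,0,0,0,0,0],"offset":[[3.2,3.3,0],[3.2,3.3,2],[3.1,3.3,4],[0,0,4],[0,0,3],[0,0,2],[0,0,0]],"spin":[0,0,0,0,0,0,0]}'
python3 - <<'E'
from h import *
go(.5715,.3155,.094,89.6)
E
```

```text
time: 51.9
tool_pos: [0.563, 0.3062, 0.1464]
orientation: [-0.0, 0.709, 0.705, -0.003]
force: [-0.3, 0.2, -0.6]
width: 1.003
finger_force: 0.0
t 51.9 pos [0.563  0.3062 0.1464] toolx [ 0.006  1.    -0.004] tooly [ 1.    -0.006 -0.006] F [-0.3  0.2 -0.6] w 1.003 ff 0.0
psi 89.7 offset cm [0.96 0.87 5.23] spin 0.001
```

```bash
python3 -m handwheel '{"claw":[0,0,0,0,0],"offset":[[0.95,0.9,1],[0,0,2],[0,0,2],[0,0,0.1],[0,0,0]],"spin":[0,0,0,0,0]}' && python3 -m handwheel '{"claw":[100,200,255,255,255,255,255,255],"offset":[[0,0,0],[0,0,0],[0,0,0],[0,0,0],[0,0,0],[0,0,0],[0,0,0],[0,0,0]],"spin":[0,0,0,0,0,0,0,0]}'
cat >> h.py <<'E'
piv=np.array([0.4950,0.2817])
def lever(to=None,n=12):
    s,R=st(); d=s['tool_pos'][:2]-piv; a=np.arctan2(-d[1],-d[0]); r=np.hypot(*d); j=np.degrees(a)+156.4; print('r %.4f joint %.3f rad'%(r,np.radians(j)))
    if to is None: return
    prev=s['tool_pos'][:2]; a1=np.radians(-156.4)+to
    for k in range(1,n+1):
        b=a+(a1-a)*k/n; p=piv-.0854*np.array([np.cos(b),np.sin(b)]); e=R[:2,:2].T@(p-prev)*100; prev=p; print([round(float(x),2) for x in e]+[0],end=',')
    print()
E
python3 - <<'E'
from h import *
lever(1.5,18)
E
```

```text
time: 52.4
tool_pos: [0.5736, 0.3175, 0.0989]
orientation: [-0.0, 0.709, 0.705, -0.001]
force: [1.0, -0.2, 0.7]
width: 0.999
finger_force: 0.0
time: 53.2
tool_pos: [0.5732, 0.3183, 0.1005]
orientation: [-0.0, 0.709, 0.705, -0.0]
force: [-3.1, -1.1, 5.3]
width: 0.257
finger_force: 58.6
t 53.2 pos [0.5732 0.3183 0.1005] toolx [ 0.006  1.    -0.   ] tooly [ 1.    -0.006 -0.001] F [-3.1 -1.1  5.3] w 0.257 ff 58.611289858818054
r 0.0863 joint 0.026 rad
[0.58, -0.41, 0],[0.59, -0.38, 0],[0.56, -0.42, 0],[0.52, -0.47, 0],[0.48, -0.51, 0],[0.44, -0.55, 0],[0.39, -0.58, 0],[0.34, -0.61, 0],[0.29, -0.64, 0],[0.24, -0.66, 0],[0.18, -0.67, 0],[0.13, -0.69, 0],[0.07, -0.7, 0],[0.02, -0.7, 0],[-0.04, -0.7, 0],[-0.1, -0.69, 0],[-0.16, -0.68, 0],[-0.21, -0.67, 0],
```

```bash
python3 -m handwheel '{"claw":[255,255,255,255,255,255,255,255,255],"offset":[[0.6,-0.4,0],[0.6,-0.4,0],[0.55,-0.4,0],[0.5,-0.45,0],[0.5,-0.5,0],[0.45,-0.55,0],[0.4,-0.6,0],[0.35,-0.6,0],[0.3,-0.65,0]],"spin":[0,0,0,0,0,0,0,0,0]}' && python3 -m handwheel '{"claw":[255,255,255,255,255,255,255,255,255,255],"offset":[[0.25,-0.65,0],[0.2,-0.65,0],[0.1,-0.7,0],[0.05,-0.7,0],[0,-0.7,0],[-0.05,-0.7,0],[-0.1,-0.7,0],[-0.15,-0.7,0],[-0.2,-0.65,0],[0,0,0]],"spin":[0,0,0,0,0,0,0,0,0,0]}'
python3 - <<'E'
from h import *
lever(1.7,4)
c=cam('wrist','w9.png'); P=cloud(c)
for x in (.5592,.4945,.4295):
    B=P[(abs(P[...,0]-x)<.004)&(P[...,1]>.06)&(P[...,1]<.29)&(P[...,2]>.055)&(P[...,2]<.075)]
    y=np.sort(B[:,1]); g=np.where(np.diff(y)>.0015)[0]; print(x,len(y),'gaps',[(round(float(y[i]),4),round(float(y[i+1]),4)) for i in g])
E
```

```text
time: 54.1
tool_pos: [0.5294, 0.3616, 0.1005]
orientation: [0.0, 0.709, 0.705, 0.001]
force: [2.7, 0.5, 5.2]
width: 0.259
finger_force: 58.6
time: 55.1
tool_pos: [0.4655, 0.3633, 0.1004]
orientation: [-0.001, 0.709, 0.705, 0.0]
force: [-1.5, 2.3, 8.7]
width: 0.257
finger_force: 59.0
t 55.1 pos [0.4655 0.3633 0.1004] toolx [0.005 1.    0.002] tooly [ 1.    -0.005 -0.001] F [-1.5  2.3  8.7] w 0.257 ff 59.036298394203186
r 0.0868 joint 1.506 rad
[-0.28, -0.34, 0],[-0.17, -0.38, 0],[-0.19, -0.37, 0],[-0.21, -0.36, 0],
0.5592 0 gaps []
0.4945 0 gaps []
0.4295 0 gaps []
```

```bash
python3 -m handwheel '{"claw":[255,255,255,255,255],"offset":[[-0.2,-0.35,0],[-0.2,-0.35,0],[-0.2,-0.35,0],[-0.2,-0.35,0],[0,0,0]],"spin":[0,0,0,0,0]}'
python3 - <<'E'
from h import *
lever(1.77,3)
E
python3 -m handwheel '{"claw":[0,0,0,0,0,0,0,0,0,0,0],"offset":[[0,0,0],[0,0,0],[0,0,0],[0,0,-3],[0,0,-4],[-3,0.5,-4],[-3,0.5,-4],[-3,0.5,-4],[-3,0.5,0],[0,0,0],[0,0,0]],"spin":[0,0,0,0,0,0,0,0,0,0,0]}'
cat > /tmp/m.py <<'E'
import sys; sys.path.insert(0,'.')
from h import *
s,R=st(); c=cam('wrist','w10.png'); P=cloud(c)
k=(P[...,2]>.085)&(P[...,2]<.108)&(P[...,0]>.38)&(P[...,0]<.62)&(P[...,1]>.27)&(P[...,1]<.4); p=P[k][:,:2].mean(0); d=p-piv; print('knob',p,'joint',np.arctan2(-d[1],-d[0])+np.radians(156.4))
for x in (.5592,.4945,.4295):
    B=P[(abs(P[...,0]-x)<.004)&(P[...,1]>.06)&(P[...,1]<.29)&(P[...,2]>.055)&(P[...,2]<.075)]
    y=np.sort(B[:,1]); g=np.where(np.diff(y)>.0015)[0]; print(x,len(y),'gaps',[(round(float(y[i]),4),round(float(y[i+1]),4)) for i in g])
for x in (.465,.525): # between tubes: bar lower edge and stop upper edge
    B=P[(abs(P[...,0]-x)<.008)&(P[...,1]>.06)&(P[...,1]<.29)&(P[...,2]>.062)&(P[...,2]<.075)][:,1]
    print(x,'stop hi',np.percentile(B[B<.15],98),'bar lo',np.percentile(B[B>.2],2) if (B>.2).any() else None)
E
python3 /tmp/m.py
```

```text
time: 55.65
tool_pos: [0.4511, 0.3562, 0.1005]
orientation: [-0.002, 0.709, 0.706, 0.001]
force: [-4.3, 4.0, 8.1]
width: 0.253
finger_force: 59.0
t 55.65 pos [0.4511 0.3562 0.1005] toolx [0.004 1.    0.003] tooly [ 1.    -0.004 -0.001] F [-4.3  4.   8.1] w 0.253 ff 58.95035684108734
r 0.0865 joint 1.691 rad
[-0.21, -0.14, 0],[-0.12, -0.19, 0],[-0.13, -0.19, 0],
time: 56.75
tool_pos: [0.4725, 0.2332, 0.2885]
orientation: [0.0, 0.71, 0.704, -0.001]
force: [-0.1, 0.8, -0.1]
width: 0.996
finger_force: 0.0
t 56.75 pos [0.4725 0.2332 0.2885] toolx [ 0.009  1.    -0.001] tooly [ 1.    -0.009 -0.001] F [-0.1  0.8 -0.1] w 0.996 ff 0.0
knob [0.45148427 0.35278628] joint 1.7082068114062965
0.5592 833 gaps []
0.4945 946 gaps [(0.1058, 0.1076), (0.2513, 0.2716)]
0.4295 817 gaps [(0.1061, 0.1082)]
0.465 stop hi 0.10602431249329251 bar lo 0.2374755393314638
0.525 stop hi 0.10527315646103813 bar lo 0.23843424791565315
```

```bash
python3 -m handwheel '{"claw":[0,0,0,0,0,0,0,0],"offset":[[3,-0.5,0],[3,-0.5,4],[3,-0.5,4],[3,-0.4,3],[0,0,2],[0,0,0],[0,0,0],[0,0,0]],"spin":[0,0,0,0,0,0,0,0]}'
python3 - <<'E'
from h import *
go(.4513,.3550,.098)
E
```

```text
time: 57.6
tool_pos: [0.4551, 0.3542, 0.1607]
orientation: [0.0, 0.71, 0.704, 0.001]
force: [-1.0, -0.6, 0.2]
width: 1.001
finger_force: 0.0
t 57.6 pos [0.4551 0.3542 0.1607] toolx [0.008 1.    0.001] tooly [ 1.    -0.008  0.001] F [-1.  -0.6  0.2] w 1.001 ff 0.0
psi 89.6 offset cm [ 0.07 -0.39  6.27] spin None
```

```bash
python3 -m handwheel '{"claw":[0,0,0,0,0,255,255,255,255,255,255,255],"offset":[[0.1,-0.4,1],[0,0,2],[0,0,2],[0,0,1.2],[0,0,0],[0,0,0],[0,0,0],[0,0,0],[0,0,0],[0,0,0],[0,0,0],[0,0,0]],"spin":[0,0,0,0,0,0,0,0,0,0,0,0]}'
python3 - <<'E'
from h import *
lever(1.84,4)
E
```

```text
time: 58.8
tool_pos: [0.4507, 0.3556, 0.0982]
orientation: [0.0, 0.709, 0.705, 0.001]
force: [-0.2, -1.7, 5.9]
width: 0.258
finger_force: 58.7
t 58.8 pos [0.4507 0.3556 0.0982] toolx [0.007 1.    0.   ] tooly [ 1.    -0.007  0.001] F [-0.2 -1.7  5.9] w 0.258 ff 58.67678225040436
r 0.0861 joint 1.699 rad
[-0.22, -0.22, 0],[-0.17, -0.25, 0],[-0.18, -0.24, 0],[-0.19, -0.24, 0],
```

```bash
python3 -m handwheel '{"claw":[255,255,255,255,255,255],"offset":[[-0.18,-0.24,0],[-0.18,-0.24,0],[-0.18,-0.24,0],[-0.18,-0.24,0],[0,0,0],[0,0,0]],"spin":[0,0,0,0,0,0]}'
python3 - <<'E'
from h import *
lever()
E
python3 -m handwheel '{"claw":[0,0,0,0,0,0,0,0,0,0,0],"offset":[[0,0,0],[0,0,0],[0,0,0],[0,0,-3],[0,0,-4],[-3,0.7,-4],[-3,0.7,-4],[-3,0.7,-4],[-3,0.7,0],[0,0,0],[0,0,0]],"spin":[0,0,0,0,0,0,0,0,0,0,0]}'
python3 /tmp/m.py
```

```text
time: 59.4
tool_pos: [0.4408, 0.3484, 0.0981]
orientation: [0.0, 0.709, 0.705, 0.001]
force: [0.1, -1.5, 7.0]
width: 0.262
finger_force: 58.8
t 59.4 pos [0.4408 0.3484 0.0981] toolx [0.007 1.    0.   ] tooly [ 1.    -0.007  0.001] F [ 0.1 -1.5  7. ] w 0.262 ff 58.839157819747925
r 0.0860 joint 1.841 rad
time: 60.5
tool_pos: [0.4677, 0.2279, 0.2859]
orientation: [0.0, 0.71, 0.704, -0.0]
force: [-0.5, 0.7, 0.1]
width: 1.002
finger_force: 0.0
t 60.5 pos [0.4677 0.2279 0.2859] toolx [ 0.009  1.    -0.001] tooly [ 1.    -0.009 -0.   ] F [-0.5  0.7  0.1] w 1.002 ff 0.0
knob [0.4414487  0.34549874] joint 1.8571940766465045
0.5592 850 gaps []
0.4945 951 gaps [(0.25, 0.2702), (0.2704, 0.2721)]
0.4295 830 gaps []
0.465 stop hi 0.10584576621431897 bar lo 0.23638769824856123
0.525 stop hi 0.10553613118769846 bar lo 0.23567293729719355
```

```bash
python3 - <<'E'
from h import *
seated(); c=cam('top'); im=c['pixels'][110:270,100:370][:,:,::-1]; cv2.imwrite('pics/t9.png',cv2.resize(im,None,fx=2.9,fy=2.9,interpolation=2))
E
```

```text
st1 1081 xmid 0.5595 ztop [0.0636, 0.0634, 0.0633] Y 0.0913 0.2498
st2 1053 xmid 0.4940 ztop [0.0633, 0.0635, 0.0635] Y 0.0916 0.2506
st3 1052 xmid 0.4305 ztop [0.0635, 0.0634, 0.0636] Y 0.0924 0.2504
```

View pics/t9.png

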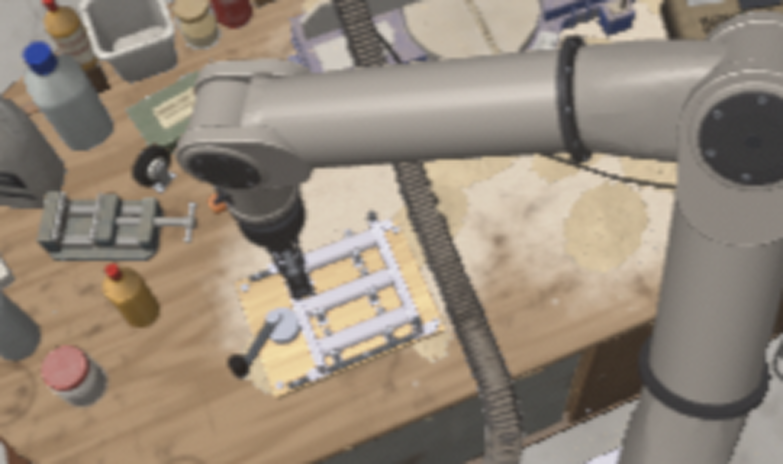

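View pics/w10.png

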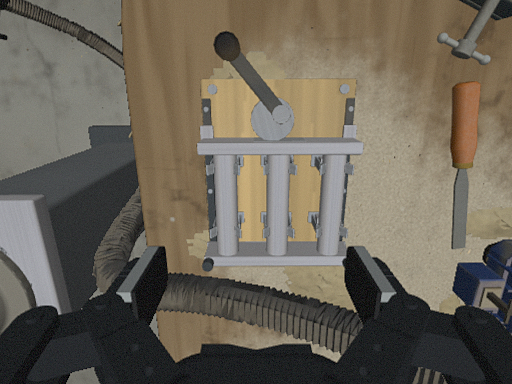

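The three tubes, at columns 227, 278 and 330, are closed between the bar (row 147) and the stop (row 262). No tubes show on the visible bench, and the jar and glue bottle stand where they were. I'm handing in.

```bash
python3 -c "
from bench import sign_off
print(sign_off())"
```

```text
the job is handed in; nothing more can be done
None
```

I handed the job in at about 61 s without seeing a verdict: the three long tubes are snapped home and closed to about 130 mm between bar and stop, the stop did not visibly move, and the three short tubes were in the crate when I last looked.

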